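Load the print finishing box and set its pull-and-turn selector to run

TASK

Get the fresh prints on the build plate ready for tumbling in the finishing box. First, with the lid open, set the black selector from red to the white mark (pull it up, turn it, let it drop fully home); then put every print that is there into the chamber, press the lid down until it latches fully shut, and only then set the selector the same way to the green mark. Never force the selector round without pulling it up, and leave everything else on the bench where it is.

Things in the scene. Friction and masses are not known exactly. Their poses are not given: they have to be found in the camera images.
- finisher: Fixed finishing box: grey open chamber at the right, white console at the left. Origin on the bench under the chamber's centre; at zero yaw x points away from the robot, y to its left. Chamber 270 (x) x 210 (y) mm outside, rim 80 mm above the bench, inside 254 x 194 mm, floor 20 mm above the bench. Console y 105 to 197 mm, 270 mm long, top 60 mm above the bench.
- chamber (a point): Centre of the chamber's inner floor (20 mm above the bench, 60 mm below the rim), axes as the finishing box. The chamber is not deep enough for a print standing on end: prints must lie down for the lid to shut.
- lid (a joint): Chamber lid, blue frame with clear window, 270 x 212 x 9 mm, 0.35 kg, hinged on the chamber's -y rim. 0 = shut, 1.57 = upright; starts at 1.66 to 1.82 (stop 1.85), leaning away. A stiff hinge (0.45 N m) keeps it where it is left. In the last 0.05 rad a sprung latch must be passed: about 10 N on the free edge. Latched below 0.012 rad, else ajar.
- lid_hinge (a point): On the lid's hinge line at the middle of its length, 81 mm above the bench. x runs along the hinge line, y from the hinge towards the free edge in the plane of the lid, z out of the lid's outer face (up when shut). Turns with the lid.
- lid_edge (a point): On the outer (top when shut) face of the lid at the middle of its free edge: 214 mm along y and 10 mm along z from point lid_hinge, same axes.
- sel_pull (a joint): How far the selector knob is pulled up, in m: 0 = dropped fully home, at most 0.018. A spring pulls it down with about 8 N at 0, 12 N at the top. Its pin clears the stops on the dial above about 0.011; dropped on a stop it stays near 0.009, not home. It turns easily (0.04 N m).
- sel_turn (a joint): Angle of the selector knob, growing clockwise from above. Red dots: 0 to 0.3 (a wide notch; starts anywhere there); white dot 1.1; green dot 2.1; end stops -0.06 and 2.17. White and green notches have about 0.1 of play either way; steel stops between them block the knob unless pulled up. At 1.1 the knob's white pointer line points along the box's x (away from the robot).
- selector_grip (a point): Middle of the black selector's upright grip bar, on its axis, 96 mm above the bench when home; moves with the knob. Bar 62 mm long, 16 mm thick, 34 mm high (17 above and below this point) on a skirt of 62 mm diameter. Its axes are the box's, turned clockwise by sel_turn; the bar's length (white pointer end) lies 1.1 rad anticlockwise of this point's x.
- selector_axis (a point): Centre of the selector's black dial on the console top, 60 mm above the bench; fixed to the box.
- plate: Fixed dark glass build plate 260 x 270 mm, its top 5.5 mm above the bench, with four black clips at its sides. Origin on the bench under its centre. The prints start on it.
- bobbin: Orange square bobbin, 76 mm long, two 34 x 34 mm end flanges 10 mm thick, 22 mm square core. Rigid 3D print, about 50 g. Origin at the centre of its outer block, x along its length. It may start absent. 
- duct: Blue rectangular tube 72 x 36 x 32 mm, 5 mm walls, open ends. Rigid 3D print, about 50 g. Origin at the centre of its outer block, x along its length. It may start absent. 
- tee: Green T-bracket 76 mm long: base 34 wide and 10 mm thick, below a rib 12 mm wide; 32 mm high. Rigid 3D print, about 50 g. Origin at the centre of its outer block, x along its length. It may start absent. 
- beam: Yellow I-beam piece 74 mm long, 34 mm wide and 34 mm high, web 14 mm. Rigid 3D print, about 50 g. Origin at the centre of its outer block, x along its length. It may start absent. 
- channel: White U-channel 70 mm long, 36 mm wide and 32 mm high, walls 8 mm, open at the top. Rigid 3D print, about 50 g. Origin at the centre of its outer block, x along its length. It may start absent. 
- spool: Bystander: filament spool lying flat, 190 mm diameter, 60 mm high. Origin under its centre.
- spray: Bystander: upright bottle, 52 mm diameter, 150 mm high. Origin under its centre.
- jar: Bystander: jar, 68 mm diameter, 80 mm high. Origin under its centre.
- driver: Bystander: screwdriver lying on the bench beyond the lid side of the finishing box, along its own x.
- scraper: Bystander: spatula lying on the bench, along its own x.
- gluepot: Bystander: slim bottle, 34 mm diameter, 90 mm high, behind the gap between plate and console. Origin under its centre.
- mug: Bystander: blue mug, 80 mm diameter, 90 mm high. Origin under its centre.
There are look-alikes about, which are no part of the job. Of the things like the duct, leave any that is brown; of the rest the larger one is meant. There is more than one size of the tee; the one meant has the size given above.

How it is judged:
By the outcome, as a careful person would: the job done as asked, in the order asked, and still so for the second after the job is handed in, with the robot touching nothing.
Of bobbin, duct, tee, beam, channel only 3 to 5 are there at a start; the rules pass over those that are not, and their reading is None.
At some moment in a run one of bobbin, duct, tee, beam, channel may be knocked a few centimetres aside while the robot is not near it.
Once in a run the grip may slacken for a moment while it holds something.
It also fails if it takes over 210 s, if anything falls off the work surface, if the arm or the gripper's body presses on something with over 40 N, if the wrist force passes 120 N, or if a joint passes its speed limit or range.

ROBOT

A 6-joint arm with a two-finger parallel gripper is mounted at the origin on the work surface. World frame = base frame: x ahead of the robot, y to its left, z up, the work surface at z = 0. Lengths are in mm, angles in rad, forces in N, time in s.
With the tool pointing down it reaches from about 275 to 725 mm from the base axis. Payload 5.6 kg.
Tool frame: the origin (TCP) lies at the very end of the fingers, on their centre line; the grasp point (between the pads) lies 19 mm behind it; z points along the fingers, y is the direction in which the jaws open and shut (so a half turn about z gives the same grasp; the last joint's range is limited). The gripper opens to 85 mm and grips with 20 to 120 N. Pads are 22 mm wide; open, the fingers measure 114 mm over their backs; the gripper's body (76 mm by 85 mm) begins 54 mm behind the grasp point. The pads swing forward as they close: fully open they stand 13 mm farther back than shut.
Start: joints at [1.4, 0.255, 0.108, 0, -1.424, -0.285], TCP at [242.073, 493.856, 231.283] pointing down, gripper open.
Joint ranges: [-2.95, 2.95], [-1.21, 1.97], [-1.09, 1.5], [-2.87, 1.71], [-2.94, -0.07], [-3.05, 3.05]. Speed limits (rad/s): [2.57, 2.57, 3.14, 3.14, 3.14, 3.14].

INTERFACE

Orientations are given as a unit quaternion [w, x, y, z].
In Python, from cell import ctrl gives the robot as it stands.
- The arm moves only by the tool move_arm, never from a script. Its argument "series" is one flat list of numbers, 7 for each row, row after row: the opening, from -1 (shut) to 1 (fully open), then the shift along the tool's x, y, z in cm, then the turn, a rotation vector about the tool's x, y, z in degrees. In form: [gripper, tx, ty, tz, ax, ay, az, gripper, tx, ty, tz, ax, ay, az, ...]. A call has 1 to 20 rows; each row is the pose to reach, as a shift and turn from the pose measured when the call began, along the tool's axes at that moment; what a row does not reach only later rows make up. A row lasts 1/10 s, in which the tool goes at most 50 mm and 8.59 degrees, less where a joint would pass 70% of its speed; a pose out of reach is approached as far as the arm can. A call with a gripper value outside its range is refused whole. The fingers move at their own pace and stop on an object; "squeeze" is the grip in N (left out, the last holds). Time passes only in rows, so rows that repeat a pose let the fingers close. It gives the time, the measured TCP pose, the force and the opening at its end, in the units of the state.
- ctrl.get_obs(): the state, without advancing time (a new reading comes with each control period).
- ctrl.read_camera(name): name is "scene" or "side" or "wrist"; returns the picture (420x560x3 uint8, red, green, blue); there is no depth.
- ctrl.calibration(name): a dict with "mtx" (3x3 intrinsics, pixels), "camera_from_world" (4x4, takes a point from world to camera coordinates). Camera axes: x right, y up, looking along -z (the intrinsics and any distortion apply to the point x, -y, -z); pixel columns grow to the right and rows downward; lengths in mm; the calibration is good to about 2 mm. A picture is of the moment at which its call begins: read the wrist's pose just before it. calibration takes no time and is no camera call; for the wrist camera it gives the pose at the moment of the call.
- ctrl.job_done(): hands the job in, once; it reports no verdict.
The state is a dict: "t": time; "joints": joint angles; "qd": joint speeds; "joint_torque": joint torques, N m; "tool_pos": TCP position; "orientation": TCP orientation; "force": force on the tool from outside, world axes, zero at the start; "torque": the same for the moment, N m; "opening": finger opening in mm.
Only numpy, scipy, OpenCV 4.12 (cv2) and the standard library are available. Lean on these libraries where they do the work, as an engineer would, in place of code of your own. Each camera call takes 0.05 s, during which the arm holds its last target.

## Working session

There is one attempt and no reset: what is moved stays moved. The work goes in short steps, Python scripts to look and compute and a tool call to move; the robot and the scene stay as the last step left them, time stands still between calls to the robot, and variables do not carry over. Pictures are saved under pics/ and viewed, and the job is handed in when it is done.

Besides the shell and the picture viewer there is one more tool, called after "Call:" as name(argument=value, ...) on one line, values as JSON. move_arm: Moves the arm, as the interface text tells. Its arguments: {"type":"object","properties":{"series":{"type":"array"},"squeeze":{"type":"number"}},"required":["series"]}

```bash
mkdir -p pics; ls
python3 - <<'E'
from cell import ctrl
import cv2
o=ctrl.get_obs();print(o)
for n in ["scene","side","wrist"]:
    im=ctrl.read_camera(n);cv2.imwrite(f"pics/{n}0.png",im[:,:,::-1])
    c=ctrl.calibration(n);print(n,c)
E
```

```text
pics
{'t': 0.0, 'joints': array([ 1.39959785e+00,  2.55738812e-01,  1.06994155e-01, -4.75116447e-04,
       -1.42391859e+00, -2.84611064e-01]), 'qd': array([-0.00016039, -0.00077806,  0.00013321,  0.00014463,  0.00055639,
        0.00195667]), 'joint_torque': array([-4.98508343e-04, -3.86622834e+01,  2.37937635e+01,  5.36486238e+00,
       -6.18412494e-03,  4.90385844e-06]), 'tool_pos': array([241.82548487, 493.41877908, 230.39596025]), 'orientation': array([ 9.45276002e-04,  9.74133566e-01, -2.25970947e-01, -1.81685499e-04]), 'force': array([-0.00557567, -0.28537341, -0.64800719]), 'torque': array([ 0.05166455, -0.01192139,  0.00572145]), 'opening': 85.16331638484439}
scene {'mtx': array([[402.79623506,   0.        , 284.72188944],
       [  0.        , 402.79623506, 206.34290424],
       [  0.        ,   0.        ,   1.        ]]), 'camera_from_world': array([[ 8.83489316e-01,  4.68150105e-01, -1.67960755e-02,
        -4.77085126e+02],
       [-2.34193990e-01,  4.72453230e-01,  8.49671184e-01,
         2.63549772e+01],
       [ 4.05709014e-01, -7.46741873e-01,  5.27045322e-01,
   
[... 472 characters left out ...]
    [-5.49055468e-01, -6.14887817e-01,  5.66083974e-01,
        -9.01476007e+02],
       [ 0.00000000e+00,  0.00000000e+00,  0.00000000e+00,
         1.00000000e+00]])}
wrist {'mtx': array([[306.25895273,   0.        , 277.23457331],
       [  0.        , 306.25895273, 215.66360463],
       [  0.        ,   0.        ,   1.        ]]), 'camera_from_world': array([[-4.41104924e-01, -8.97450553e-01,  2.99186452e-03,
         5.47051469e+02],
       [ 8.49322586e-01, -4.18522062e-01, -3.21699283e-01,
         4.18094371e+01],
       [ 2.89961361e-01, -1.39362080e-01,  9.46837166e-01,
        -3.80012145e+02],
       [ 0.00000000e+00,  0.00000000e+00,  0.00000000e+00,
         1.00000000e+00]])}
```

View pics/scene0.png

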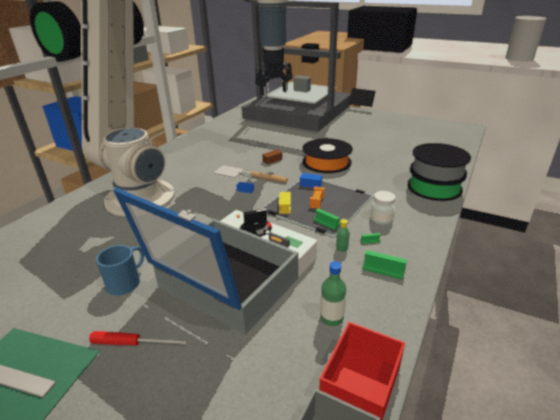

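View pics/side0.png

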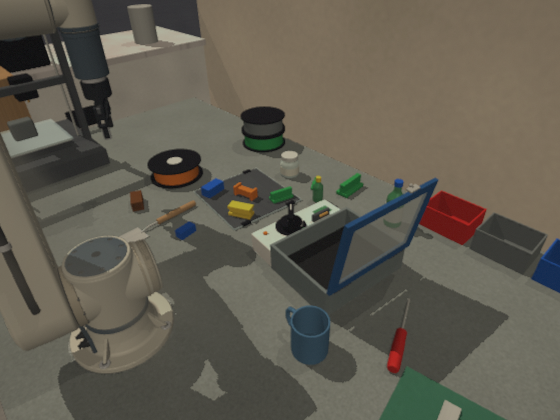

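View pics/wrist0.png

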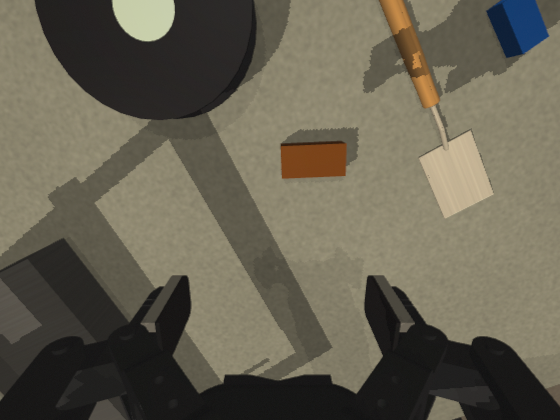

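```bash
cat > h.py <<'E'
import numpy as np, cv2
from cell import ctrl
def ray(n,u,v,c=None):
    c=c or ctrl.calibration(n)
    K=c["mtx"];T=c["camera_from_world"]
    d=np.array([(u-K[0,2])/K[0,0],-(v-K[1,2])/K[1,1],-1.])
    R=T[:3,:3];o=-R.T@T[:3,3]
    return o,R.T@d
def onz(n,u,v,z,c=None):
    o,d=ray(n,u,v,c);return o+d*(z-o[2])/d[2]
def tri(p,q):
    o1,d1=ray(*p);o2,d2=ray(*q)
    A=np.c_[d1,-d2];s,*_=np.linalg.lstsq(A,o2-o1,rcond=None)
    a=o1+d1*s[0];b=o2+d2*s[1];return (a+b)/2,np.linalg.norm(a-b)
def proj(n,P,c=None):
    c=c or ctrl.calibration(n)
    p=c["camera_from_world"]@np.r_[P,1];p=c["mtx"]@np.array([p[0],-p[1],-p[2]]);return p[:2]/p[2]
def crop(n,x0,y0,x1,y1,s,out,src=None):
    im=cv2.imread(src)
    cv2.imwrite(out,cv2.resize(im[y0:y1,x0:x1],None,fx=s,fy=s,interpolation=cv2.INTER_CUBIC))
def snap(n,f):
    c=ctrl.calibration(n);im=ctrl.read_camera(n)[:,:,::-1].copy();cv2.imwrite(f,im);return im,c
E
python3 - <<'E'
from h import *
crop("s",120,140,420,340,2.6,"pics/c1.png","pics/scene0.png")
crop("s",160,140,440,310,2.8,"pics/c2.png","pics/side0.png")
E
```

```text
(no output)
```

View pics/c1.png

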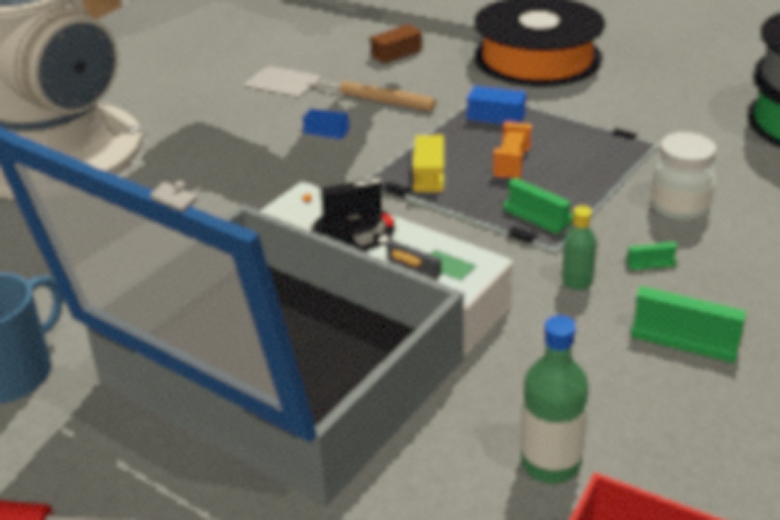

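View pics/c2.png

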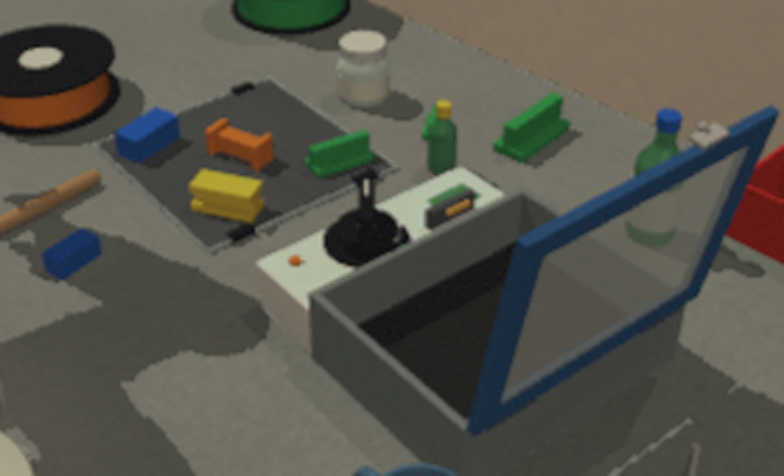

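Run:
```python
from h import *
S=lambda x,y:("scene",120+x/2.6,140+y/2.6)
D=lambda x,y:("side",160+x/2.8,140+y/2.8)
def pr(n,a,b=None):
    if b: p,e=tri(a,b);print(n,p.round(1),round(e,1))
pr("rim -x+y",S(240,209),D(313,297))
pr("rim +x+y",S(460,297),D(522,198))
for nm,q in [("rim -x+y",S(240,209)),("rim+x+y",S(460,297)),("rim +x-y",S(316,440)),("D -x+y",D(313,297)),("D+x+y",D(522,198)),("D-x-y",D(475,430))]: print(nm,onz(*q,80).round(1))
for nm,q in [("console -x+y S",S(300,184)),("console +x+y S",S(511,262)),("D -x+y",D(258,264)),("D +x+y",D(463,169))]: print(nm,onz(*q,60).round(1))
pr("console -x+y",S(300,184),D(258,264));pr("console +x+y",S(511,262),D(463,169))
pr("pointer top",S(350,185),D(366,178))
pr("lid corner -x",S(3,133),D(522,240)); pr("lid corner +x",S(258,236),D(775,112))
c=ctrl.calibration
for n,z,cam in [("scene",0,None)]:
  for m in ["scene","side"]:
    im=cv2.imread(f"pics/{m}0.png");hsv=cv2.cvtColor(im,cv2.COLOR_BGR2HSV)
    for col,lo,hi in [("blue",(105,150,60),(125,255,255)),("orange",(5,170,120),(16,255,255)),("yellow",(22,150,120),(34,255,255)),("green",(55,130,60),(75,255,255)),("brown",(5,120,40),(12,255,120))]:
      mk=cv2.inRange(hsv,lo,hi);k,l,st,ce=cv2.connectedComponentsWithStats(mk)
      for i in range(1,k):
        if 40<st[i][4]<900: print(m,col,st[i],ce[i].round(),onz(m,*ce[i],20).round())
```

```text
rim -x+y [371.8 -91.8  78.8] 0.7
rim +x+y [ 634.5 -116.2   72.6] 4.8
rim -x+y [373.2 -93.7  80. ]
rim+x+y [ 637.9 -120.9   80. ]
rim +x-y [ 617.2 -325.7   80. ]
D -x+y [371.2 -92.4  80. ]
D+x+y [ 623.9 -125.5   80. ]
D-x-y [ 356.8 -298.8   80. ]
console -x+y S [382.5  -0.8  60. ]
console +x+y S [646.9 -27.5  60. ]
D -x+y [380.3  -1.1  60. ]
D +x+y [643.  -29.9  60. ]
console -x+y [381.4   0.5  58.7] 0.5
console +x+y [646.2 -26.6  58. ] 2.0
pointer top [484.3 -49.  124.6] 17.3
lid corner -x [ 354.3 -328.9  285.1] 0.6
lid corner +x [ 613.8 -361.4  289.5] 4.4
scene blue [ 67  97  14  46 337] [ 76. 113.] [-893.  458.   20.]
scene blue [ 44 103  28  47 657] [ 57. 125.] [-822.  301.   20.]
scene blue [300 174  22  13 239] [310. 180.] [464. 330.  20.]
scene blue [237 183  17  10 133] [245. 187.] [290. 188.  20.]
scene blue [330 262  10  12 105] [335. 268.] [711. -58.  20.]
scene orange [306 156  41  14 389] [326. 163.] [462. 475.  20.]
scene orange [310 188  14  20 165] [316. 198.] [533. 228.  20.]
scene yellow [279 192  11  22 226] [284. 203.] [456. 156.  20.]
scene green [ 35  12  29  42 
[... 715 characters left out ...]
 190.  20.]
side blue [532 239  28  53 883] [549. 268.] [ 865. -589.   20.]
side blue [334 251  10  25  72] [339. 264.] [ 495. -213.   20.]
side orange [162 174  23  11 181] [174. 179.] [406. 472.  20.]
side orange [234 182  23  13 103] [245. 188.] [548. 247.  20.]
side yellow [228 201  25  17 270] [239. 208.] [465. 169.  20.]
side green [245 136  37  14 345] [263. 143.] [819. 465.  20.]
side green [337 174  26  24 321] [350. 186.] [811.   9.  20.]
side green [270 187  23  16 238] [281. 195.] [608. 133.  20.]
side brown [154 166  45  20 329] [179. 176.] [429. 476.  20.]
side brown [233 184  25  17 150] [246. 193.] [531. 221.  20.]
side brown [131 191  13  20 199] [136. 200.] [250. 440.  20.]
```

```bash
cat >> h.py <<'E'
from scipy.spatial.transform import Rotation as Ro
def tool():
    o=ctrl.get_obs();q=o["orientation"];return o["tool_pos"],Ro.from_quat([q[1],q[2],q[3],q[0]]),o
def down(psi):  # tool x along world angle psi, z down
    x=np.array([np.cos(psi),np.sin(psi),0]);z=np.array([0,0,-1.]);return Ro.from_matrix(np.c_[x,np.cross(z,x),z])
def plan(P,psi=None,R=None,verbose=True):
    p,R0,o=tool()
    if R is None: R=R0 if psi is None else down(psi)
    t=R0.inv().apply(np.array(P)-p)/10; a=(R0.inv()*R).as_rotvec(degrees=True)
    print("shift cm",t.round(2),"turn deg",a.round(1),"rows>=",np.ceil(max(np.linalg.norm(t)*10/50,np.linalg.norm(a)/8.59)))
def st():
    p,R,o=tool();x=R.as_matrix()[:,0];print("t %.2f"%o["t"],"tcp",p.round(1),"psi %.3f"%np.arctan2(x[1],x[0]),"z",R.as_matrix()[:,2].round(3),"F",o["force"].round(1),"open %.1f"%o["opening"],"j",o["joints"].round(2))
E
python3 - <<'E'
from h import *
st()
p,R,o=tool();c=ctrl.calibration("wrist")["camera_from_world"]
oc=-c[:3,:3].T@c[:3,3];print("cam in tool",R.inv().apply(oc-p),"fwd",R.inv().apply(-c[2,:3]),"up",R.inv().apply(c[1,:3]))
B=np.array([493,-211]);y=-0.105
for n in ["scene","side"]:
    im=cv2.imread(f"pics/{n}0.png")
    def d(bx,by,z,col):
        P=[B[0]+bx*np.cos(y)-by*np.sin(y),B[1]+bx*np.sin(y)+by*np.cos(y),z];u=proj(n,P);cv2.circle(im,tuple(int(v) for v in u.round()),2,col,-1)
    for bx in(-135,135):
        for by in(-105,105): d(bx,by,80,(0,0,255))
        for by in(105,197): d(bx,by,60,(255,0,255))
    cv2.imwrite(f"pics/{n}_ov.png",cv2.resize(im[140:340,160:430],None,fx=2.6,fy=2.6))
plan([430,90,400],0)
plan([430,90,400],np.pi/2);plan([430,90,400],-np.pi/2);
E
```

```text
t 0.15 tcp [241.9 493.5 230.6] psi -0.456 z [-0.001 -0.001 -1.   ] F [ 0.2  0.3 -0. ] open 85.5 j [ 1.4   0.26  0.11 -0.   -1.42 -0.28]
cam in tool [  83.27872373    1.75082762 -141.01527064] fwd [-0.32180213  0.00112027  0.94680628] up [0.94680647 0.00138178 0.32180056]
shift cm [ 34.66  27.98 -16.9 ] turn deg [  0.1   0.  -26.1] rows>= 10.0
shift cm [ 34.66  27.98 -16.9 ] turn deg [ 1.000e-01  1.000e-01 -1.161e+02] rows>= 14.0
shift cm [ 34.66  27.98 -16.9 ] turn deg [ 0.1 -0.1 63.9] rows>= 10.0
```

View pics/scene_ov.png

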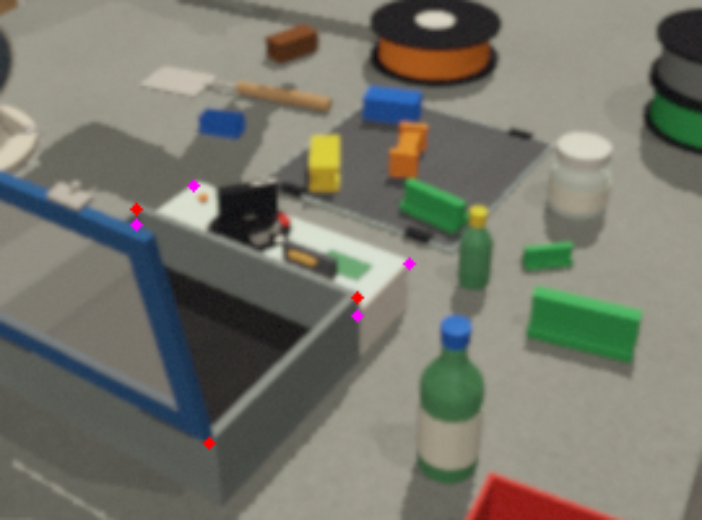

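View pics/side_ov.png

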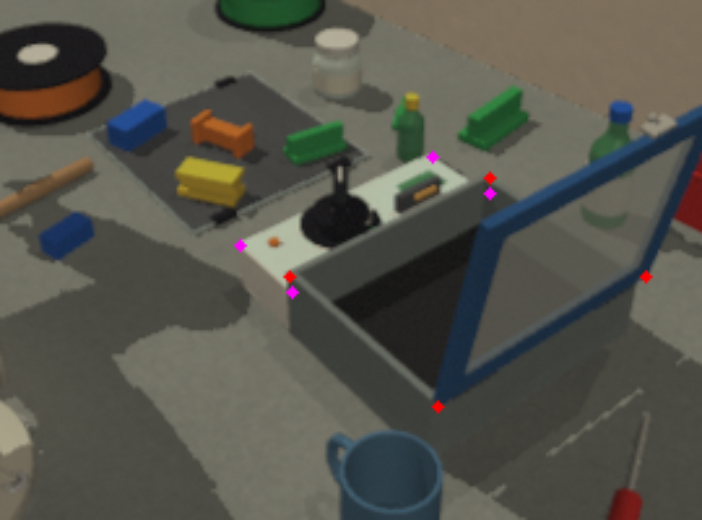

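Run:
```python
from h import *
plan([560,100,340],0)
```

```text
shift cm [ 45.89  21.35 -10.9 ] turn deg [  0.1   0.  -26.1] rows>= 11.0
```

Call:
move_arm(series=[1, 20, 9, -8, 0, 0, -10, 1, 46, 21.4, -11, 0, 0, -26, 1, 46, 21.4, -11, 0, 0, -26, 1, 46, 21.4, -11, 0, 0, -26, 1, 46, 21.4, -11, 0, 0, -26, 1, 46, 21.4, -11, 0, 0, -26, 1, 46, 21.4, -11, 0, 0, -26, 1, 46, 21.4, -11, 0, 0, -26, 1, 46, 21.4, -11, 0, 0, -26, 1, 46, 21.4, -11, 0, 0, -26, 1, 46, 21.4, -11, 0, 0, -26, 1, 46, 21.4, -11, 0, 0, -26, 1, 46, 21.4, -11, 0, 0, -26, 1, 46, 21.4, -11, 0, 0, -26, 1, 46, 21.4, -11, 0, 0, -26])

```text
t: 1.65
tool_pos: [560.2, 100.0, 341.0]
orientation: [0.001, 1.0, -0.0, -0.0]
force: [0.1, -0.2, -0.0]
opening: 85.5
```

Run:
```python
from h import *
st()
im,c=snap("wrist","pics/w1.png");np.save("w1.npy",c,allow_pickle=True)
```

```text
t 1.65 tcp [560.2 100.  341. ] psi -0.000 z [-0.001 -0.001 -1.   ] F [ 0.1 -0.2 -0. ] open 85.5 j [ 0.45  0.29  0.44  0.   -1.71  1.12]
```

View pics/w1.png

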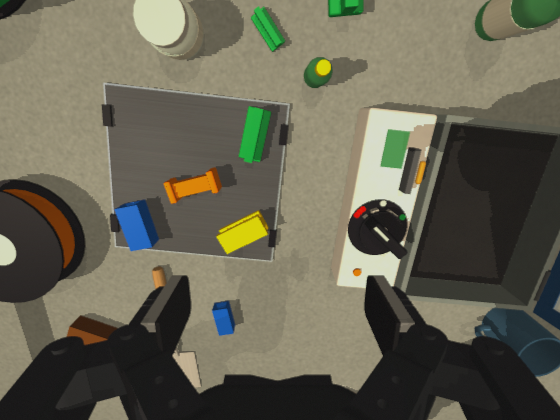

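Run:
```python
from h import *
crop("w",320,90,460,300,4,"pics/c3.png","pics/w1.png")
crop("w",90,70,310,340,2.2,"pics/c4.png","pics/w1.png")
```

```text
(no output)
```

View pics/c3.png

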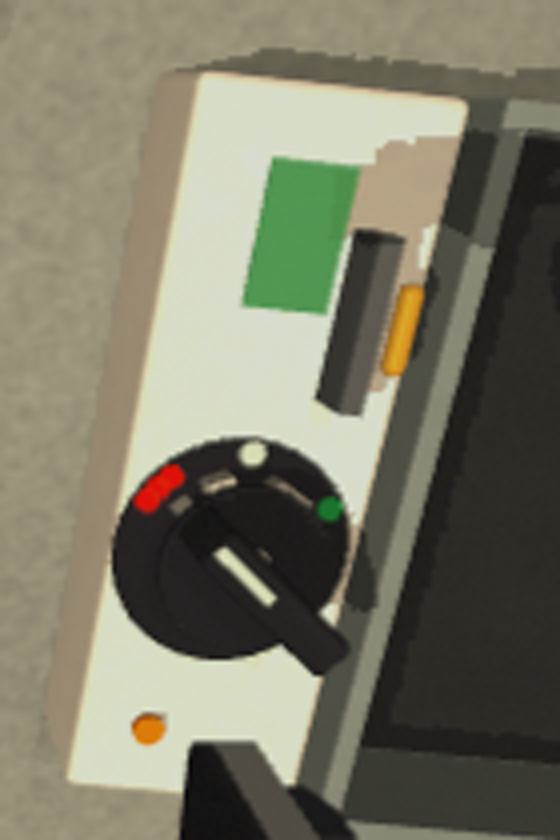

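View pics/c4.png

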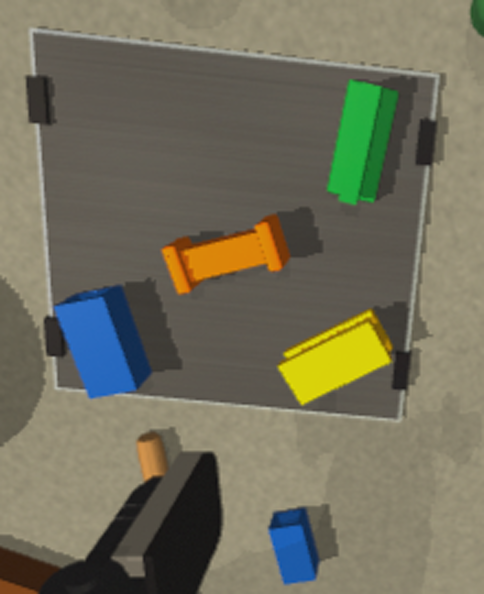

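Run:
```python
from h import *
c=np.load("w1.npy",allow_pickle=True).item()
B=np.array([493,-211]);y=-0.105
def box(P): d=P[:2]-B;return np.array([d[0]*np.cos(y)+d[1]*np.sin(y),-d[0]*np.sin(y)+d[1]*np.cos(y)])
W=lambda x,yy,z:onz("wrist",320+x/4,90+yy/4,z,c)
V=lambda x,yy,z:onz("wrist",90+x/2.2,70+yy/2.2,z,c)
print("console corners",W(72,780,60),W(203,73,60),W(465,100,60))
a,b=W(222,553,113),W(268,600,113);print("white line",a,b,np.arctan2(*(a-b)[:2][::-1]))
print("bar ends", W(200,525,113),W(335,660,113))
for n,p in [("red",(160,490)),("white",(254,455)),("green",(330,509)),("dial L",(113,550)),("dial T",(235,437)),("dial B",(215,658)),("dial R",(348,540))]: P=W(*p,63);print(n,P.round(1),box(P).round(1))
print("plate corners",[V(*q,5.5).round(1)[:2] for q in [(33,30),(438,75),(400,420),(57,388)]])
im=cv2.imread("pics/w1.png");hsv=cv2.cvtColor(im,cv2.COLOR_BGR2HSV)
for col,lo,hi,z in [("duct",(105,150,40),(125,255,255),35),("bobbin",(5,170,90),(16,255,255),39.5),("beam",(22,150,100),(34,255,255),39.5),("tee",(55,130,40),(75,255,255),37.5)]:
    mk=cv2.inRange(hsv,lo,hi);n,l,s,ce=cv2.connectedComponentsWithStats(mk)
    for i in range(1,n):
        if 200<s[i][4]<3000 and ce[i][1]<345:
            r=cv2.minAreaRect(cv2.findContours((l==i).astype(np.uint8),0,2)[0][0]);bp=cv2.boxPoints(r)
            Q=np.array([onz("wrist",*q,z,c) for q in bp]);e=Q[1]-Q[0];f=Q[2]-Q[1]
            print(col,ce[i].round(),s[i],"ctr",Q.mean(0).round(1),"sides",np.linalg.norm(e).round(1),np.linalg.norm(f).round(1),"ang",np.arctan2(e[1],e[0]).round(2),np.arctan2(f[1],f[0]).round(2))
```

```text
console corners [382.84784156   1.70905656  60.        ] [646.10384755 -24.42112153  60.        ] [ 637.63136169 -111.12812736   60.        ]
white line [499.33398273 -29.38086708 113.        ] [482.80287118 -46.14040194 113.        ] 0.7922595419850498
bar ends [508.96952511 -21.34130505 113.        ] [461.02856559 -70.96878442 113.        ]
red [504.3 -21.8  63. ] [ -8.6 189.3]
white [517.4 -54.3  63. ] [  7.8 158.4]
green [496.9 -84.1  63. ] [ -9.4 126.6]
dial L [481.2  -6.6  63. ] [-33.2 202. ]
dial T [524.1 -46.8  63. ] [ 13.7 166.6]
dial B [437.4 -48.4  63. ] [-72.4 155.9]
dial R [484.9 -92.3  63. ] [-20.5 117.2]
plate corners [array([680.3, 343.6]), array([652.5,  79.8]), array([397.4, 106.9]), array([425.6, 371.6])]
duct [137. 225.] [ 115  200   43   51 1448] ctr [473.5 316.5  35. ] sides 51.2 77.3 ang -1.24 -2.95
duct [223. 318.] [212 301  22  34 537] ctr [301.4 191.7  35. ] sides 30.8 66.5 ang -1.28 -2.97
bobbin [178. 186.] [164 174  43  30 222] ctr [542.4 233.1  39.5] sides 68.8 32.4 ang -1.07 -2.69
bobbin [ 51. 220.] [   4  189   71   79 1167] ctr [484.4 449.4  39.5] sides 52.4 137.6 ang -1.0 -2.67
bobbin [ 85. 336.] [ 68 327  39  18 294] ctr [264.2 434.9  39.5] sides 27.0 64.3 ang -0.46 -1.99
beam [323.  67.] [315  59  16  18 218] ctr [696.4  37.5  39.5] sides 20.6 18.9 ang -0.82 -2.28
beam [242. 232.] [ 216  210   52   44 1276] ctr [464.7 152.7  39.5] sides 80.8 42.4 ang -1.11 -2.73
tee [345.   7.] [328   0  35  17 530] ctr [764.1  12.6  37.5] sides 42.1 17.2 ang -1.57 -3.05
tee [267.  28.] [251   7  34  44 703] ctr [742.6 110.2  37.5] sides 20.3 51.7 ang -1.08 -2.52
tee [254. 134.] [ 239  106   32   57 1212] ctr [610.2 129.8  37.5] sides 75.8 31.5 ang -0.24 -1.76
```

Run:
```python
from h import *
plan([483,-48,190],0.79)
```

```text
shift cm [-7.71 14.77 15.13] turn deg [  0.1   0.1 -45.3] rows>= 6.0
```

Call:
move_arm(series=[1, -7.7, 14.8, 15.1, 0, 0, -45.3, 1, -7.7, 14.8, 15.1, 0, 0, -45.3, 1, -7.7, 14.8, 15.1, 0, 0, -45.3, 1, -7.7, 14.8, 15.1, 0, 0, -45.3, 1, -7.7, 14.8, 15.1, 0, 0, -45.3, 1, -7.7, 14.8, 15.1, 0, 0, -45.3, 1, -7.7, 14.8, 15.1, 0, 0, -45.3, 1, -7.7, 14.8, 15.1, 0, 0, -45.3, 1, -7.7, 14.8, 15.1, 0, 0, -45.3])

```text
t: 2.6
tool_pos: [483.5, -47.6, 190.8]
orientation: [0.001, 0.923, 0.385, 0.0]
force: [0.8, -0.9, -0.2]
opening: 85.7
```

Run:
```python
from h import *
st()
im,c=snap("wrist","pics/w2.png");np.save("w2.npy",c,allow_pickle=True)
for z in (60,113): print(proj("wrist",[483,-48,z],c))
crop("w",180,190,380,420,2.6,"pics/c5.png","pics/w2.png")
```

```text
t 2.60 tcp [483.5 -47.6 190.8] psi 0.790 z [ 0.001 -0.001 -1.   ] F [ 0.8 -0.9 -0.2] open 85.7 j [ 0.23  0.14 -0.13  0.   -1.29  2.13]
[275.91452954 204.63140174]
[275.71345856 224.71788811]
```

View pics/c5.png

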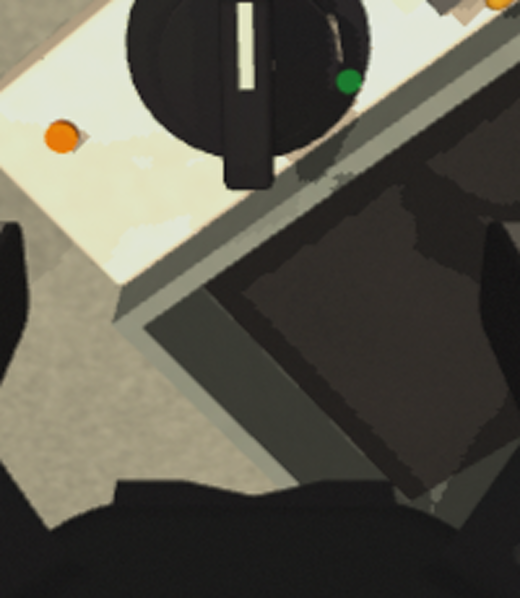

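Run:
```python
from h import *
crop("w",180,110,380,290,3.4,"pics/c6.png","pics/w2.png")
```

```text
(no output)
```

View pics/c6.png

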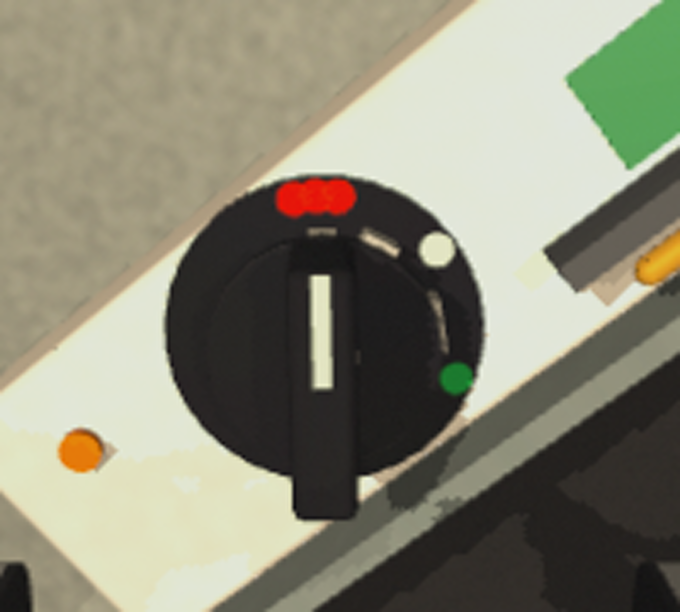

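Run:
```python
from h import *
c=np.load("w2.npy",allow_pickle=True).item()
W=lambda x,y,z:onz("wrist",180+x/3.4,110+y/3.4,z,c)
a,b=W(322,272,113),W(326,518,113);print(a,b,(a+b)/2,np.linalg.norm(a-b),np.arctan2(*(a-b)[:2][::-1]))
print("dial",[W(*q,63).round(1)[:2] for q in [(165,326),(486,326),(325.5,173),(325.5,478)]])
print("width",np.linalg.norm(W(290,300,113)-W(355,300,113)))
m=(a+b)/2
print("white dot",np.arctan2(*(W(437,249,62)-m)[:2][::-1]),"green",np.arctan2(*(W(456,378,62)-m)[:2][::-1]),"red",[np.arctan2(*(W(x,y,62)-m)[:2][::-1]) for x,y in [(293,200),(340,196)]])
plan([m[0],m[1],86],0.79)
```

```text
[501.66330308 -28.20517879 113.        ] [460.52538173 -70.76577292 113.        ] [481.09434241 -49.48547585 113.        ] 59.19233688417976 0.8023941136362138
dial [array([452. , -17.6]), array([513.4, -78.6]), array([511.7, -19. ]), array([450.9, -80.1])]
width 14.155950983449474
white dot -0.12053141994561499 green -1.1320871302400404 red [np.float64(1.0142437070740913), np.float64(0.6826530825518564)]
shift cm [-0.3  -0.05 10.47] turn deg [0.1 0.  0. ] rows>= 3.0
```

Call:
move_arm(series=[1, -0.2, 0, 4, 0, 0, -0.6, 1, -0.2, 0, 7, 0, 0, -0.6, 1, -0.2, 0, 9, 0, 0, -0.6, 1, -0.2, 0, 10.5, 0, 0, -0.6, 1, -0.2, 0, 10.5, 0, 0, -0.6, 1, -0.2, 0, 10.5, 0, 0, -0.6])

```text
t: 3.25
tool_pos: [482.7, -49.0, 86.3]
orientation: [0.001, 0.921, 0.39, 0.0]
force: [-0.3, -0.4, 0.4]
opening: 85.3
```

Call:
move_arm(series=[-1, 0, 0, 0, 0, 0, 0, -1, 0, 0, 0, 0, 0, 0, -1, 0, 0, 0, 0, 0, 0, -1, 0, 0, 0, 0, 0, 0, -1, 0, 0, 0, 0, 0, 0, -1, 0, 0, 0, 0, 0, 0, -1, 0, 0, 0, 0, 0, 0, -1, 0, 0, 0, 0, 0, 0], squeeze=60)

```text
t: 4.05
tool_pos: [481.6, -47.8, 86.8]
orientation: [-0.0, 0.921, 0.39, -0.0]
force: [-6.6, 7.4, 9.4]
opening: 15.0
```

Run:
```python
from h import *
st();print(ctrl.get_obs()["torque"])
```

```text
t 4.05 tcp [481.6 -47.8  86.8] psi 0.801 z [-0.001  0.001 -1.   ] F [-6.6  7.4  9.4] open 15.0 j [ 0.23  0.22 -0.32 -0.   -1.03  2.15]
[2.4076793  2.40046211 0.00983529]
```

Call:
move_arm(series=[-1, 0, -0.1, -0.5, 0, 0, 0, -1, 0, -0.1, -1, 0, 0, 0, -1, 0, -0.1, -1.5, 0, 0, 0, -1, 0, -0.1, -1.5, 0, 0, 0, -1, 0, -0.1, -1.5, 0, 0, 0])

```text
t: 4.55
tool_pos: [481.2, -47.5, 100.8]
orientation: [-0.0, 0.921, 0.39, -0.0]
force: [5.2, -3.3, -12.1]
opening: 14.7
```

Run:
```python
from h import *
st();print(ctrl.get_obs()["torque"])
snap("wrist","pics/w3.png");snap("side","pics/s3.png")
crop("w",200,180,340,280,5,"pics/c7.png","pics/s3.png")
```

```text
t 4.55 tcp [481.2 -47.5 100.8] psi 0.801 z [-0.  0. -1.] F [  5.2  -3.3 -12.1] open 14.7 j [ 0.23  0.21 -0.3  -0.   -1.06  2.15]
[-1.29939126 -2.24353502  0.00687161]
```

View pics/w3.png

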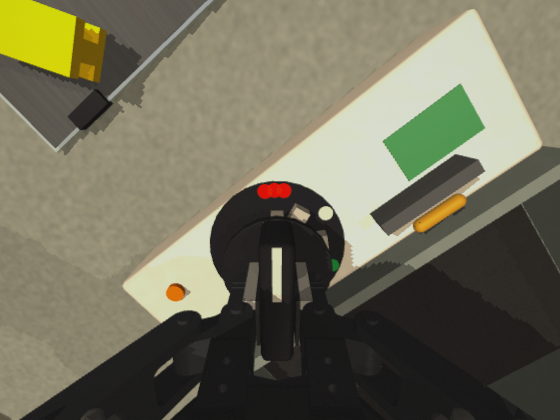

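View pics/c7.png

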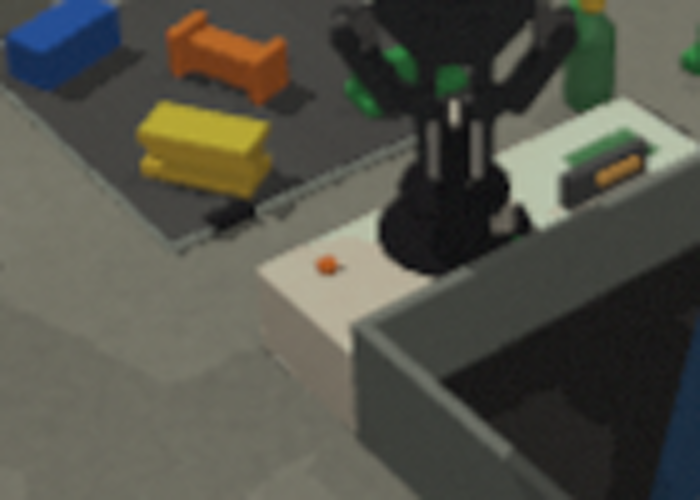

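Call:
move_arm(series=[-1, 0, 0, -0.1, 0, 0, 7, -1, 0, 0, -0.1, 0, 0, 14, -1, 0, 0, -0.1, 0, 0, 21, -1, 0, 0, -0.1, 0, 0, 28, -1, 0, 0, -0.1, 0, 0, 35, -1, 0, 0, -0.1, 0, 0, 42, -1, 0, 0, -0.1, 0, 0, 49, -1, 0, 0, -0.1, 0, 0, 52, -1, 0, 0, -0.1, 0, 0, 52])

```text
t: 5.55
tool_pos: [481.1, -48.1, 100.5]
orientation: [0.0, 0.999, -0.054, -0.001]
force: [5.6, -3.5, -12.4]
opening: 15.1
```

Run:
```python
from h import *
st();print(ctrl.get_obs()["torque"])
snap("wrist","pics/w4.png")
```

```text
t 5.55 tcp [481.1 -48.1 100.5] psi -0.109 z [-0.002 -0.001 -1.   ] F [  5.6  -3.5 -12.4] open 15.1 j [ 0.23  0.21 -0.3   0.   -1.06  1.24]
[-1.3895286  -1.94219614 -0.03633202]
```

View pics/w4.png

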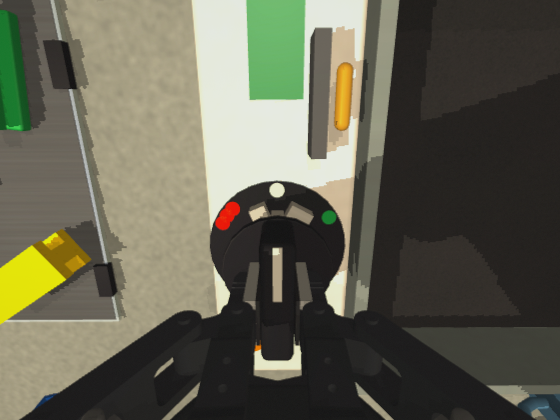

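Call:
move_arm(series=[-1, 0, 0, 0.5, 0, 0, 0, -1, 0, 0, 1, 0, 0, 0, -1, 0, 0, 1.5, 0, 0, 0, -1, 0, 0, 1.5, 0, 0, 0])

```text
t: 6.0
tool_pos: [481.3, -48.2, 86.9]
orientation: [0.001, 0.999, -0.053, -0.0]
force: [-1.7, -0.2, 5.4]
opening: 14.6
```

Run:
```python
from h import *
st();print(ctrl.get_obs()["torque"])
```

```text
t 6.00 tcp [481.3 -48.2  86.9] psi -0.107 z [-0.001 -0.001 -1.   ] F [-1.7 -0.2  5.4] open 14.6 j [ 0.23  0.22 -0.32  0.   -1.03  1.24]
[-0.03267895  0.77668439  0.02007118]
```

Call:
move_arm(series=[1, 0, 0, 0, 0, 0, 0, 1, 0, 0, 0, 0, 0, 0, 1, 0, 0, 0, 0, 0, 0, 1, 0, 0, 0, 0, 0, 0, 1, 0, 0, -3, 0, 0, 0, 1, 0, 0, -7, 0, 0, 0, 1, 0, 0, -12, 0, 0, 0, 1, 0, 0, -16, 0, 0, 0, 1, 0, 0, -16, 0, 0, 0])

```text
t: 6.9
tool_pos: [484.3, -48.3, 253.2]
orientation: [0.0, 0.999, -0.053, 0.006]
force: [0.4, -0.4, -0.3]
opening: 85.6
```

Run:
```python
from h import *
st()
im,c=snap("wrist","pics/w5.png");np.save("w5.npy",c,allow_pickle=True)
```

```text
t 6.90 tcp [484.3 -48.3 253.2] psi -0.107 z [ 0.011 -0.001 -1.   ] F [ 0.4 -0.4 -0.3] open 85.6 j [ 0.23  0.11 -0.01  0.   -1.43  1.24]
```

View pics/w5.png

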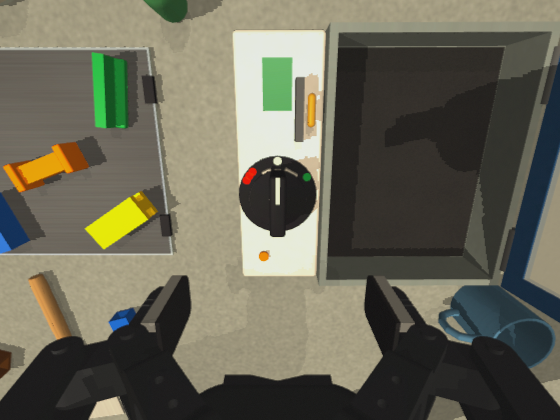

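Run:
```python
from h import *
plan([540,205,230],-0.107)
```

```text
shift cm [  2.97 -25.75   2.01] turn deg [-0.  -0.3  0. ] rows>= 6.0
```

Call:
move_arm(series=[1, 3, -25.8, 2, 0, 0, 0, 1, 3, -25.8, 2, 0, 0, 0, 1, 3, -25.8, 2, 0, 0, 0, 1, 3, -25.8, 2, 0, 0, 0, 1, 3, -25.8, 2, 0, 0, 0, 1, 3, -25.8, 2, 0, 0, 0, 1, 3, -25.8, 2, 0, 0, 0, 1, 3, -25.8, 2, 0, 0, 0])

```text
t: 7.75
tool_pos: [539.9, 204.9, 229.2]
orientation: [0.001, 0.999, -0.053, 0.002]
force: [-0.1, -1.1, -0.1]
opening: 85.3
```

Run:
```python
from h import *
st()
im,c=snap("wrist","pics/w6.png");np.save("w6.npy",c,allow_pickle=True)
cv2.imwrite("pics/w6b.png",cv2.resize(im[40:340,60:440],None,fx=2,fy=2,interpolation=cv2.INTER_CUBIC))
```

```text
t 7.75 tcp [539.9 204.9 229.2] psi -0.107 z [ 0.004 -0.002 -1.   ] F [-0.1 -1.1 -0.1] open 85.3 j [ 0.64  0.31  0.17  0.   -1.43  0.83]
```

View pics/w6b.png

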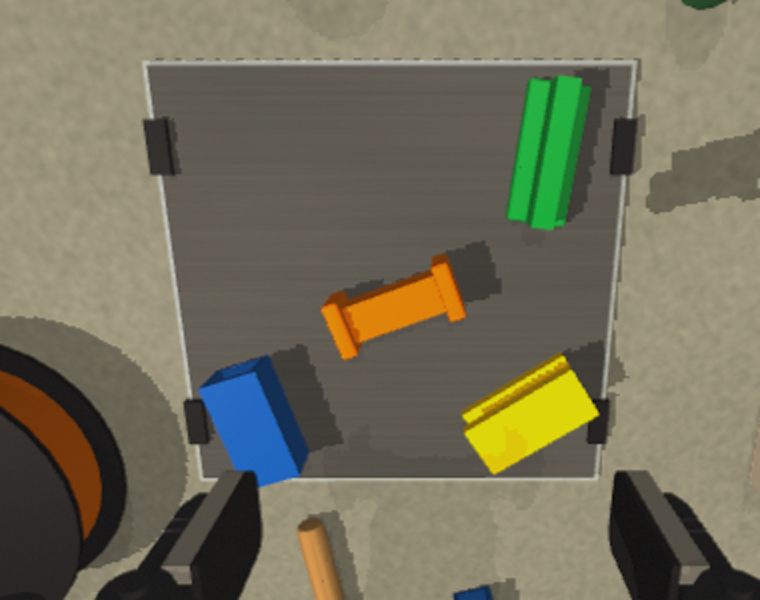

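Run:
```python
from h import *
c=np.load("w6.npy",allow_pickle=True).item()
W=lambda x,y,z:onz("wrist",60+x/2,40+y/2,z,c)
def q(n,pts,z):
    P=np.array([W(*p,z) for p in pts]);L=[np.linalg.norm(P[(i+1)%4]-P[i]).round(1) for i in range(4)]
    d=(P[0]+P[1]-P[2]-P[3]);print(n,"ctr",P.mean(0).round(1),"sides",L,"axis",np.arctan2(d[1],d[0]).round(3))
q("plate",[(145,62),(637,62),(600,478),(202,478)],5.5)
q("duct",[(203,390),(257,372),(306,463),(262,487)],37.5)
q("tee",[(557,77),(582,80),(553,230),(531,222)],37.5)
q("bobbin",[(462,319),(433,266),(324,307),(346,359)],39.5)
q("beam",[(597,412),(566,368),(464,432),(495,474)],39.5)
c=np.load("w1.npy",allow_pickle=True).item()
W=lambda x,y,z:onz("wrist",90+x/2.2,70+y/2.2,z,c)
q("duct w1",[(57,305),(122,288),(150,375),(92,398)],37.5)
```

```text
plate ctr [539.3 225.6   5.5] sides [np.float64(266.9), np.float64(256.1), np.float64(268.8), np.float64(255.6)] axis -0.104
duct ctr [472.6 316.3  37.5] sides [np.float64(34.5), np.float64(64.1), np.float64(32.9), np.float64(70.8)] axis 0.297
tee ctr [610.  132.   37.5] sides [np.float64(12.7), np.float64(74.8), np.float64(12.8), np.float64(71.9)] axis -0.24
bobbin ctr [535.6 227.5  39.5] sides [np.float64(34.0), np.float64(64.9), np.float64(32.5), np.float64(70.2)] axis -1.326
beam ctr [460.4 154.2  39.5] sides [np.float64(34.2), np.float64(70.9), np.float64(34.4), np.float64(71.9)] axis -1.068
duct w1 ctr [475.1 313.2  37.5] sides [np.float64(48.1), np.float64(65.7), np.float64(47.8), np.float64(71.9)] axis 0.176
```

Run:
```python
from h import *
plan([460.5,154,100],-1.068);plan([460.5,154,10],-1.068)
```

```text
shift cm [-7.43  5.87 12.94] turn deg [-0.1 -0.3 55. ] rows>= 7.0
shift cm [-7.47  5.86 21.94] turn deg [-0.1 -0.3 55. ] rows>= 7.0
```

Call:
move_arm(series=[1, -7.4, 5.9, 13, 0, 0, 55, 1, -7.4, 5.9, 13, 0, 0, 55, 1, -7.4, 5.9, 13, 0, 0, 55, 1, -7.4, 5.9, 13, 0, 0, 55, 1, -7.4, 5.9, 13, 0, 0, 55, 1, -7.4, 5.9, 13, 0, 0, 55, 1, -7.4, 5.9, 13, 0, 0, 55, 1, -7.4, 5.9, 13, 0, 0, 55, 1, -7.4, 5.9, 16, 0, 0, 55, 1, -7.4, 5.9, 19, 0, 0, 55, 1, -7.4, 5.9, 21.5, 0, 0, 55, 1, -7.4, 5.9, 21.9, 0, 0, 55, 1, -7.4, 5.9, 21.9, 0, 0, 55])

```text
t: 9.1
tool_pos: [461.1, 152.8, 10.5]
orientation: [-0.0, 0.861, -0.508, 0.002]
force: [-0.3, -0.0, 0.6]
opening: 85.7
```

Run:
```python
from h import *
st();snap("wrist","pics/w7.png")
```

```text
t 9.10 tcp [461.1 152.8  10.5] psi -1.067 z [ 0.004 -0.002 -1.   ] F [-0.3 -0.   0.6] open 85.7 j [ 0.65  0.32 -0.42  0.01 -0.83 -0.15]
```

View pics/w7.png

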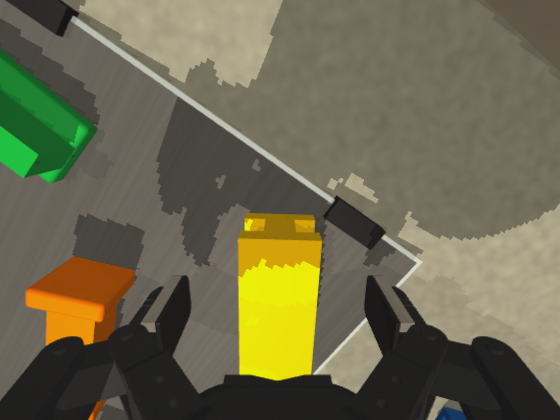

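Call:
move_arm(series=[-1, 0, 0, 0, 0, 0, 0, -1, 0, 0, 0, 0, 0, 0, -1, 0, 0, 0, 0, 0, 0, -1, 0, 0, 0, 0, 0, 0, -1, 0, 0, 0, 0, 0, 0, -1, 0, 0, 0, 0, 0, 0, -1, 0, 0, -2, 0, 0, 0, -1, 0, 0, -5, 0, 0, 0, -1, 0, 0, -9, 0, 0, 0, -1, 0, 0, -14, 0, 0, 0, -1, 0, 0, -14, 0, 0, 0], squeeze=50)

```text
t: 10.25
tool_pos: [464.9, 155.3, 158.5]
orientation: [-0.007, 0.861, -0.508, 0.007]
force: [0.0, 0.9, 0.1]
opening: 33.1
```

```bash
cat >> h.py <<'E'
B=np.array([491,-210.5]);BY=-0.107
def bx(x,y,z=None):
    p=[B[0]+x*np.cos(BY)-y*np.sin(BY),B[1]+x*np.sin(BY)+y*np.cos(BY)]
    return p if z is None else p+[z]
E
python3 - <<'E'
from h import *
st();snap("wrist","pics/w8.png")
# refine box origin with w5: chamber rim corners
c=np.load("w5.npy",allow_pickle=True).item()
for n,p,z in [("console -x+y",(243,275),60),("console+x+y",(234,31),60),("console+x-y",(325,31),60),("rim+x+y",(331,25),80),("rim-x+y",(319,284),80)]:print(n,onz("wrist",*p,z,c).round(1))
E
```

```text
t 10.25 tcp [464.9 155.3 158.5] psi -1.066 z [ 0.018  0.005 -1.   ] F [0.  0.9 0.1] open 33.1 j [ 0.65  0.16 -0.2   0.01 -1.19 -0.15]
console -x+y [383.5   2.8  60. ]
console+x+y [645.6 -26.1  60. ]
console+x-y [ 636.2 -113.1   60. ]
rim+x+y [ 636.1 -115.5   80. ]
rim-x+y [373.  -87.5  80. ]
```

View pics/w8.png

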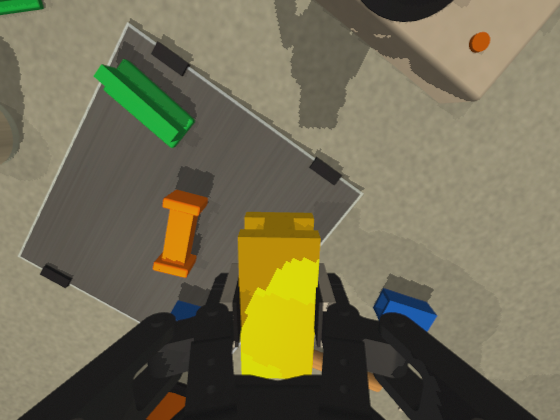

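```bash
sed -i 's/^B=np.array.*/B=np.array([493,-208.5]);BY=-0.108/' h.py
python3 - <<'E'
from h import *
for s in [(-60,-38),(60,-38),(-60,48),(60,48)]: print(s,np.round(bx(*s),1))
plan(bx(-60,-38,160),-0.108);plan(bx(-60,-38,28),-0.108)
# lid angle from lid corner points
for P in [(354.3,-328.9,285.1),(613.8,-361.4,289.5)]:
    d=np.array(P[:2])-B;print(-d[0]*np.sin(BY)+d[1]*np.cos(BY))
E
```

```text
(-60, -38) [ 429.3 -239.8]
(60, -38) [ 548.6 -252.7]
(-60, 48) [ 438.5 -154.3]
(60, 48) [ 557.8 -167.2]
shift cm [32.91 22.01 -0.69] turn deg [ -0.6  -0.5 -54.9] rows>= 8.0
shift cm [32.87 22.18 12.51] turn deg [ -0.6  -0.5 -54.9] rows>= 9.0
-134.6490060825242
-138.98810102239247
```

Call:
move_arm(series=[-1, 33, 22, -0.7, 0, 0, -55, -1, 33, 22, -0.7, 0, 0, -55, -1, 33, 22, -0.7, 0, 0, -55, -1, 33, 22, -0.7, 0, 0, -55, -1, 33, 22, -0.7, 0, 0, -55, -1, 33, 22, -0.7, 0, 0, -55, -1, 33, 22, -0.7, 0, 0, -55, -1, 33, 22, -0.7, 0, 0, -55, -1, 33, 22, -0.7, 0, 0, -55, -1, 33, 22, -0.7, 0, 0, -55, -1, 33, 22, -0.7, 0, 0, -55])

```text
t: 11.4
tool_pos: [428.7, -241.1, 158.6]
orientation: [-0.003, 0.998, -0.055, 0.005]
force: [0.4, 0.7, -0.2]
opening: 32.6
```

Run:
```python
from h import *
st();im,c=snap("wrist","pics/w9.png");plan(bx(-60,-38,27),-0.108)
np.save("w9.npy",c,allow_pickle=True)
```

```text
t 11.40 tcp [ 428.7 -241.1  158.6] psi -0.109 z [ 0.01   0.005 -1.   ] F [ 0.4  0.7 -0.2] open 32.6 j [-0.2   0.17 -0.18 -0.01 -1.21  1.66]
shift cm [-0.12  0.03 13.19] turn deg [-0.3 -0.6  0. ] rows>= 3.0
```

View pics/w9.png

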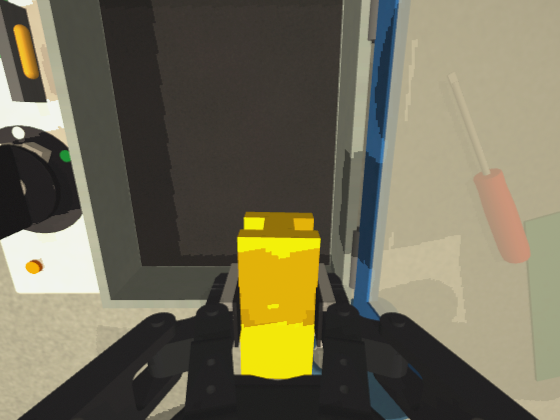

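Call:
move_arm(series=[-1, -0.1, 0, 5, 0, 0, 0, -1, -0.1, 0, 9, 0, 0, 0, -1, -0.1, 0, 12, 0, 0, 0, -1, -0.1, 0, 13.1, 0, 0, 0, -1, -0.1, 0, 13.1, 0, 0, 0, -1, -0.1, 0, 13.1, 0, 0, 0])

```text
t: 12.05
tool_pos: [430.2, -238.7, 28.6]
orientation: [-0.002, 0.999, -0.053, 0.006]
force: [-0.3, -1.0, -0.9]
opening: 33.2
```

Call:
move_arm(series=[0.3, 0, 0, 0, 0, 0, 0, 0.3, 0, 0, 0, 0, 0, 0, 0.3, 0, 0, 0, 0, 0, 0, 0.3, 0, 0, 0, 0, 0, 0, 0.3, 0, 0, -3, 0, 0, 0, 0.3, 0, 0, -7, 0, 0, 0, 0.3, 0, 0, -12, 0, 0, 0, 0.3, 0, 0, -17, 0, 0, 0, 0.3, 0, 0, -17, 0, 0, 0])

```text
t: 12.95
tool_pos: [432.0, -241.1, 206.9]
orientation: [0.0, 0.999, -0.052, 0.013]
force: [0.3, 0.0, -0.5]
opening: 55.3
```

Run:
```python
from h import *
st();im,c=snap("wrist","pics/w10.png");plan([540,205,230],-0.108)
```

```text
t 12.95 tcp [ 432.  -241.1  206.9] psi -0.104 z [ 0.026 -0.002 -1.   ] F [ 0.3  0.  -0.5] open 55.3 j [-0.19  0.14 -0.1  -0.   -1.31  1.66]
shift cm [  6.29 -45.41  -2.41] turn deg [-0.2 -1.2  0.2] rows>= 10.0
```

View pics/w10.png

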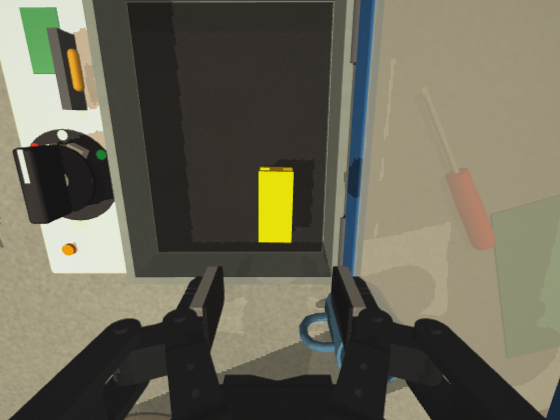

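Run:
```python
from h import *
plan([600,135,190],-0.24)
```

```text
shift cm [ 12.9  -39.06   1.7 ] turn deg [-0.3 -1.1  7.7] rows>= 9.0
```

Call:
move_arm(series=[0.3, 13, -39, 1.7, 0, 0, 7.7, 0.3, 13, -39, 1.7, 0, 0, 7.7, 0.3, 13, -39, 1.7, 0, 0, 7.7, 0.3, 13, -39, 1.7, 0, 0, 7.7, 0.3, 13, -39, 1.7, 0, 0, 7.7, 0.3, 13, -39, 1.7, 0, 0, 7.7, 0.3, 13, -39, 1.7, 0, 0, 7.7, 0.3, 13, -39, 1.7, 0, 0, 7.7, 0.3, 13, -39, 1.7, 0, -1, 7.7, 0.3, 13, -39, 1.7, 0, -1, 7.7, 0.3, 13, -39, 1.7, 0, -1, 7.7])

```text
t: 14.1
tool_pos: [600.4, 134.4, 189.0]
orientation: [-0.002, 0.993, -0.119, 0.001]
force: [-0.6, -0.4, -0.7]
opening: 55.5
```

Run:
```python
from h import *
st();im,c=snap("wrist","pics/w11.png");np.save("w11.npy",c,allow_pickle=True)
```

```text
t 14.10 tcp [600.4 134.4 189. ] psi -0.239 z [ 0.002  0.004 -1.   ] F [-0.6 -0.4 -0.7] open 55.5 j [ 0.47  0.4   0.2  -0.   -1.37  0.86]
```

View pics/w11.png

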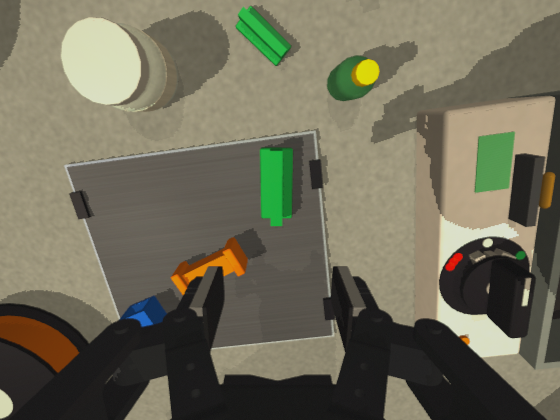

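Run:
```python
from h import *
crop("w",230,130,330,240,5,"pics/c8.png","pics/w11.png")
```

```text
(no output)
```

View pics/c8.png

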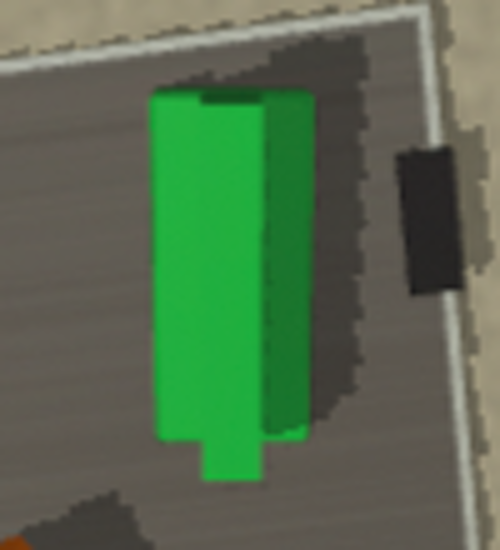

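Run:
```python
from h import *
c=np.load("w11.npy",allow_pickle=True).item()
W=lambda x,y,z:onz("wrist",230+x/5,130+y/5,z,c)
a,b=W(232,102,37.5),W(232,480,37.5);m=(a+b)/2;print(a,b,np.linalg.norm(a-b),m,np.arctan2(*(a-b)[:2][::-1]),np.linalg.norm(W(202,291,37.5)-W(263,291,37.5)))
print("base", np.linalg.norm(W(153,440,15.5)-W(308,440,15.5)))
plan([m[0],m[1],19],-0.235)
```

```text
[647.22697612 122.19375167  37.5       ] [573.44566761 140.29016136  37.5       ] 75.968161291463 [610.33632186 131.24195651  37.5       ] -0.24052283919471001 11.94270336048667
base 33.708980645104944
shift cm [ 1.    0.09 17.05] turn deg [-0.3 -0.1 -0.3] rows>= 4.0
```

Sizes match the tee exactly (76.0 × 11.9 rib, 33.7 base). Going down on it.

Call:
move_arm(series=[0.3, 1, 0.1, 5, 0, 0, 0, 0.3, 1, 0.1, 9.5, 0, 0, 0, 0.3, 1, 0.1, 14, 0, 0, 0, 0.3, 1, 0.1, 16.5, 0, 0, 0, 0.3, 1, 0.1, 17, 0, 0, 0, 0.3, 1, 0.1, 17, 0, 0, 0, -1, 1, 0.1, 17, 0, 0, 0, -1, 1, 0.1, 17, 0, 0, 0, -1, 1, 0.1, 17, 0, 0, 0, -1, 1, 0.1, 17, 0, 0, 0, -1, 1, 0.1, 17, 0, 0, 0, -1, 1, 0.1, 17, 0, 0, 0, -1, 1, 0.1, 15, 0, 0, 0, -1, 1, 0.1, 11, 0, 0, 0, -1, 1, 0.1, 6, 0, 0, 0, -1, 1, 0.1, 2, 0, 0, 0, -1, 1, 0.1, 2, 0, 0, 0])

```text
t: 15.85
tool_pos: [613.3, 131.2, 177.2]
orientation: [-0.005, 0.993, -0.119, 0.007]
force: [0.9, -0.4, 0.1]
opening: 10.3
```

Run:
```python
from h import *
st();im,c=snap("wrist","pics/w12.png");plan(bx(60,-38,165),-0.108)
```

```text
t 15.85 tcp [613.3 131.2 177.2] psi -0.239 z [ 0.015  0.007 -1.   ] F [ 0.9 -0.4  0.1] open 10.3 j [ 0.46  0.42  0.2   0.   -1.34  0.87]
shift cm [ 2.97 38.8   0.52] turn deg [-0.5 -0.5 -7.5] rows>= 8.0
```

View pics/w12.png

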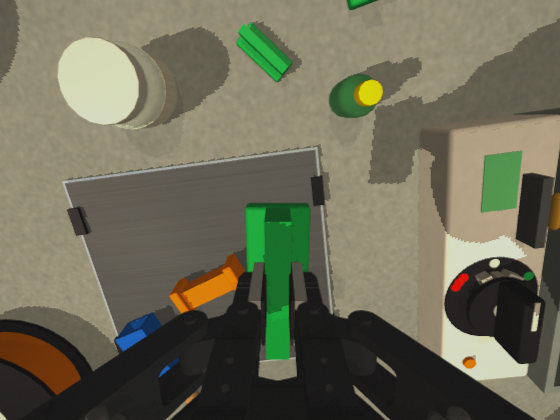

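Call:
move_arm(series=[-1, 3, 38.8, 0.5, 0, 0, -7.5, -1, 3, 38.8, 0.5, 0, 0, -7.5, -1, 3, 38.8, 0.5, 0, 0, -7.5, -1, 3, 38.8, 0.5, 0, 0, -7.5, -1, 3, 38.8, 0.5, 0, 0, -7.5, -1, 3, 38.8, 0.5, 0, 0, -7.5, -1, 3, 38.8, 0.5, 0, 0, -7.5, -1, 3, 38.8, 0.5, 0, 0, -7.5, -1, 3, 38.8, 0.5, 0, 0, -7.5, -1, 3, 38.8, 0.5, 0, 0, -7.5, -1, 3, 38.8, 0.5, 0, 0, -7.5])

```text
t: 17.0
tool_pos: [548.6, -252.1, 164.4]
orientation: [-0.004, 0.999, -0.054, 0.004]
force: [-0.3, -0.2, -1.1]
opening: 10.4
```

Run:
```python
from h import *
st();plan(bx(60,-38,36),-0.108)
```

```text
t 17.00 tcp [ 548.6 -252.1  164.4] psi -0.108 z [ 0.008  0.008 -1.   ] F [-0.3 -0.2 -1.1] open 10.4 j [-0.18  0.38  0.12 -0.01 -1.3   1.64]
shift cm [-0.09  0.17 12.84] turn deg [-0.5 -0.4  0. ] rows>= 3.0
```

Call:
move_arm(series=[-1, -0.1, 0.1, 5, 0, 0, 0, -1, -0.1, 0.1, 9, 0, 0, 0, -1, -0.1, 0.1, 12, 0, 0, 0, -1, -0.1, 0.1, 12.9, 0, 0, 0, -1, -0.1, 0.1, 12.9, 0, 0, 0, -1, -0.1, 0.1, 12.9, 0, 0, 0, 0, -0.1, 0.1, 12.9, 0, 0, 0, 0, -0.1, 0.1, 12.9, 0, 0, 0, 0, -0.1, 0.1, 12.9, 0, 0, 0, 0, -0.1, 0.1, 12.9, 0, 0, 0, 0, -0.1, 0.1, 10, 0, 0, 0, 0, -0.1, 0.1, 5, 0, 0, 0, 0, -0.1, 0.1, 0, 0, 0, 0, 0, -0.1, 0.1, -4, 0, 0, 0, 0, -0.1, 0.1, -4, 0, 0, 0])

```text
t: 18.5
tool_pos: [550.0, -254.9, 211.9]
orientation: [-0.002, 0.998, -0.054, 0.01]
force: [0.3, -1.1, -0.4]
opening: 42.5
```

Run:
```python
from h import *
st();im,c=snap("wrist","pics/w13.png");plan([535,215,190],-1.326)
```

```text
t 18.50 tcp [ 550.  -254.9  211.9] psi -0.108 z [ 0.02   0.003 -1.   ] F [ 0.3 -1.1 -0.4] open 42.5 j [-0.18  0.36  0.21 -0.01 -1.4   1.64]
shift cm [ -6.45 -46.46   2.05] turn deg [-0.9 -0.5 69.8] rows>= 10.0
```

View pics/w13.png

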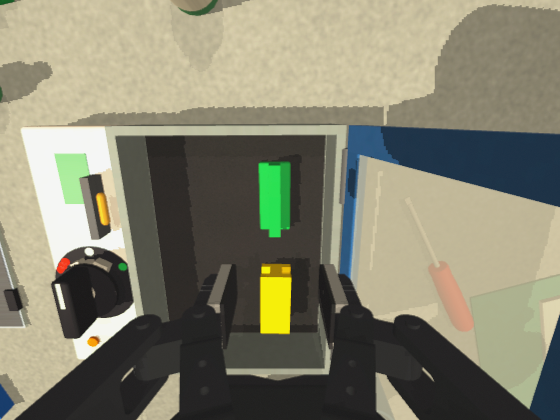

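Call:
move_arm(series=[0.3, -6.4, -46.5, 2, 0, 0, 70, 0.3, -6.4, -46.5, 2, 0, 0, 70, 0.3, -6.4, -46.5, 2, 0, 0, 70, 0.3, -6.4, -46.5, 2, 0, 0, 70, 0.3, -6.4, -46.5, 2, 0, 0, 70, 0.3, -6.4, -46.5, 2, 0, 0, 70, 0.3, -6.4, -46.5, 2, 0, 0, 70, 0.3, -6.4, -46.5, 2, 0, 0, 70, 0.3, -6.4, -46.5, 2, 0, 0, 70, 0.3, -6.4, -46.5, 2, 0, 0, 70, 0.3, -6.4, -46.5, 2, 0, 0, 70, 0.3, -6.4, -46.5, 2, 0, 0, 70])

```text
t: 19.75
tool_pos: [534.7, 216.5, 188.8]
orientation: [-0.006, 0.788, -0.616, 0.004]
force: [-0.0, -0.1, 0.4]
opening: 55.3
```

Run:
```python
from h import *
st();im,c=snap("wrist","pics/w14.png");np.save("w14.npy",c,allow_pickle=True)
```

```text
t 19.75 tcp [534.7 216.5 188.8] psi -1.327 z [ 0.013  0.004 -1.   ] F [-0.  -0.1  0.4] open 55.3 j [ 0.66  0.31  0.08  0.   -1.32 -0.42]
```

View pics/w14.png

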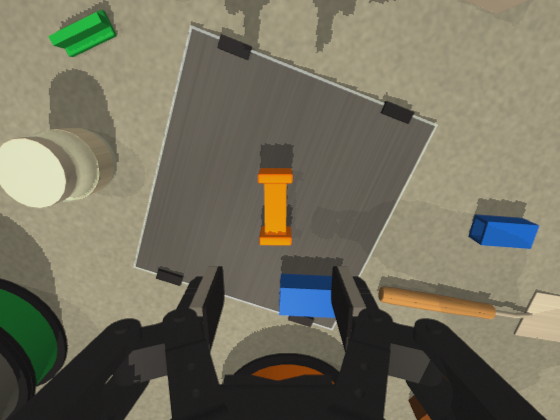

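Run:
```python
from h import *
crop("w",230,140,350,330,3.1,"pics/c9.png","pics/w14.png")
c=np.load("w14.npy",allow_pickle=True).item()
a,b=onz("wrist",275.5,171,39.5,c),onz("wrist",276,245,39.5,c);m=(a+b)/2;print(m,np.linalg.norm(a-b),np.arctan2(*(a-b)[:2][::-1]))
plan([m[0],m[1],11],-1.326)
```

```text
[535.27098489 224.31368372  39.5       ] 77.03523705147158 -1.3233280658117275
shift cm [-8.600e-01  1.000e-02  1.783e+01] turn deg [-0.8  0.1 -0.2] rows>= 4.0
```

View pics/c9.png

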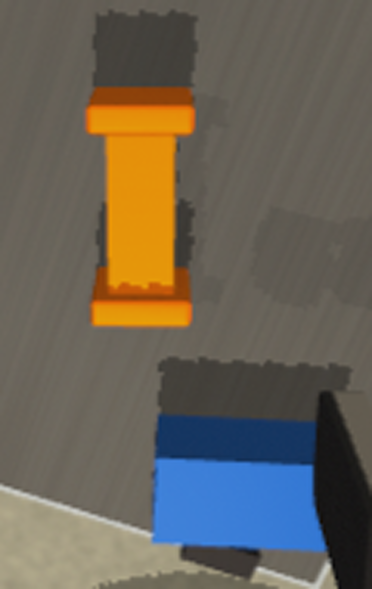

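Call:
move_arm(series=[0.3, -1, 0, 5, 0, 0, 0, 0.3, -1, 0, 9.5, 0, 0, 0, 0.3, -1, 0, 14, 0, 0, 0, 0.3, -1, 0, 17.2, 0, 0, 0, 0.3, -1, 0, 17.8, 0, 0, 0, 0.3, -1, 0, 17.8, 0, 0, 0, -1, -1, 0, 17.8, 0, 0, 0, -1, -1, 0, 17.8, 0, 0, 0, -1, -1, 0, 17.8, 0, 0, 0, -1, -1, 0, 17.8, 0, 0, 0, -1, -1, 0, 17.8, 0, 0, 0, -1, -1, 0, 17.8, 0, 0, 0, -1, -1, 0, 16, 0, 0, 0, -1, -1, 0, 12, 0, 0, 0, -1, -1, 0, 7, 0, 0, 0, -1, -1, 0, 2.5, 0, 0, 0, -1, -1, 0, 2.5, 0, 0, 0])

```text
t: 21.5
tool_pos: [536.7, 226.8, 173.1]
orientation: [-0.013, 0.787, -0.616, 0.007]
force: [0.6, 0.4, -1.1]
opening: 21.0
```

Run:
```python
from h import *
st();im,c=snap("wrist","pics/w15.png");plan(bx(-60,48,165),-0.108)
```

```text
t 21.50 tcp [536.7 226.8 173.1] psi -1.328 z [ 0.027  0.012 -1.   ] F [ 0.6  0.4 -1.1] open 21.0 j [ 0.67  0.32  0.05  0.01 -1.27 -0.43]
shift cm [34.64 18.49 -0.16] turn deg [ -1.3  -0.6 -69.9] rows>= 9.0
```

View pics/w15.png

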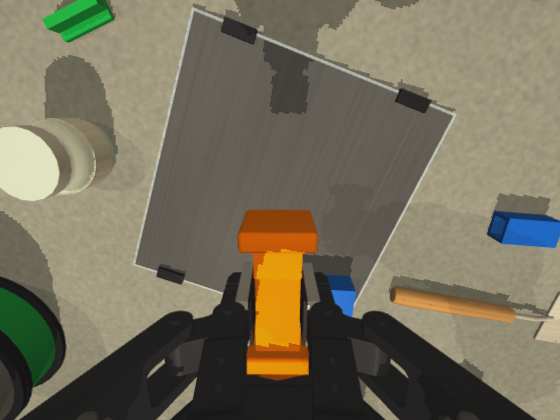

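Call:
move_arm(series=[-1, 34.6, 18.5, -0.2, 0, 0, -70, -1, 34.6, 18.5, -0.2, 0, 0, -70, -1, 34.6, 18.5, -0.2, 0, 0, -70, -1, 34.6, 18.5, -0.2, 0, 0, -70, -1, 34.6, 18.5, -0.2, 0, 0, -70, -1, 34.6, 18.5, -0.2, 0, 0, -70, -1, 34.6, 18.5, -0.2, 0, 0, -70, -1, 34.6, 18.5, -0.2, 0, 0, -70, -1, 34.6, 18.5, -0.2, 0, 0, -70, -1, 34.6, 18.5, -0.2, -1.2, -0.5, -70, -1, 34.6, 18.5, -0.2, -1.2, -0.5, -70, -1, 34.6, 18.5, -0.2, -1.2, -0.5, -70])

```text
t: 22.75
tool_pos: [438.3, -153.2, 164.9]
orientation: [-0.0, 0.999, -0.053, 0.001]
force: [-0.6, 0.4, -0.1]
opening: 20.9
```

Run:
```python
from h import *
st();im,c=snap("wrist","pics/w16.png");plan(bx(-60,48,27),-0.108)
```

```text
t 22.75 tcp [ 438.3 -153.2  164.9] psi -0.107 z [ 0.001  0.001 -1.   ] F [-0.6  0.4 -0.1] open 20.9 j [ 0.    0.12 -0.23 -0.   -1.22  1.46]
shift cm [ 0.    0.13 13.8 ] turn deg [-0.  -0.1  0.1] rows>= 3.0
```

View pics/w16.png

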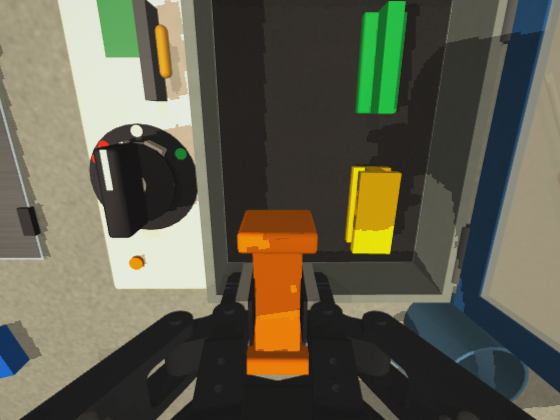

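Call:
move_arm(series=[-1, 0, 0.1, 5, 0, 0, 0, -1, 0, 0.1, 9.5, 0, 0, 0, -1, 0, 0.1, 13, 0, 0, 0, -1, 0, 0.1, 13.8, 0, 0, 0, -1, 0, 0.1, 13.8, 0, 0, 0, -1, 0, 0.1, 13.8, 0, 0, 0, 0.1, 0, 0.1, 13.8, 0, 0, 0, 0.1, 0, 0.1, 13.8, 0, 0, 0, 0.1, 0, 0.1, 13.8, 0, 0, 0, 0.1, 0, 0.1, 13.8, 0, 0, 0, 0.1, 0, 0.1, 11, 0, 0, 0, 0.1, 0, 0.1, 6, 0, 0, 0, 0.1, 0, 0.1, 1, 0, 0, 0, 0.1, 0, 0.1, -4, 0, 0, 0, 0.1, 0, 0.1, -4, 0, 0, 0])

```text
t: 24.3
tool_pos: [442.0, -155.2, 212.8]
orientation: [0.001, 0.999, -0.053, 0.008]
force: [1.1, -0.4, -0.0]
opening: 46.7
```

Run:
```python
from h import *
st();im,c=snap("wrist","pics/w17.png");plan([475,313,190],0.25)
```

```text
t 24.30 tcp [ 442.  -155.2  212.8] psi -0.106 z [ 0.016 -0.002 -1.   ] F [ 1.1 -0.4 -0. ] open 46.7 j [ 0.    0.09 -0.14  0.   -1.32  1.46]
shift cm [ -1.53 -46.83   1.93] turn deg [  0.   -0.6 -20.4] rows>= 10.0
```

View pics/w17.png

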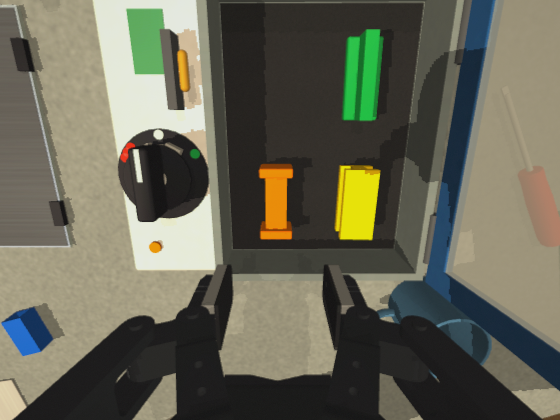

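Three prints lie flat inside. Now the duct.

Call:
move_arm(series=[0.4, -1.5, -46.8, 1.9, 0, 0, -20, 0.4, -1.5, -46.8, 1.9, 0, 0, -20, 0.4, -1.5, -46.8, 1.9, 0, 0, -20, 0.4, -1.5, -46.8, 1.9, 0, 0, -20, 0.4, -1.5, -46.8, 1.9, 0, 0, -20, 0.4, -1.5, -46.8, 1.9, 0, 0, -20, 0.4, -1.5, -46.8, 1.9, 0, 0, -20, 0.4, -1.5, -46.8, 1.9, 0, 0, -20, 0.4, -1.5, -46.8, 1.9, 0, 0, -20, 0.4, -1.5, -46.8, 1.9, 0, -0.6, -20, 0.4, -1.5, -46.8, 1.9, 0, -0.6, -20, 0.4, -1.5, -46.8, 1.9, 0, -0.6, -20])

```text
t: 25.55
tool_pos: [474.7, 312.5, 188.9]
orientation: [0.001, 0.993, 0.121, -0.001]
force: [-0.6, 0.0, -0.0]
opening: 59.8
```

Run:
```python
from h import *
st();im,c=snap("wrist","pics/w18.png");np.save("w18.npy",c,allow_pickle=True)
crop("w",180,130,380,330,3,"pics/c10.png","pics/w18.png")
```

```text
t 25.55 tcp [474.7 312.5 188.9] psi 0.243 z [-0.002 -0.003 -1.   ] F [-0.6  0.  -0. ] open 59.8 j [ 0.86  0.31  0.07  0.   -1.34  0.96]
```

View pics/w18.png

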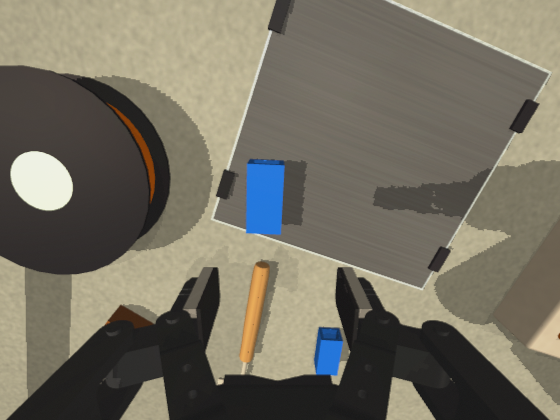

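View pics/c10.png

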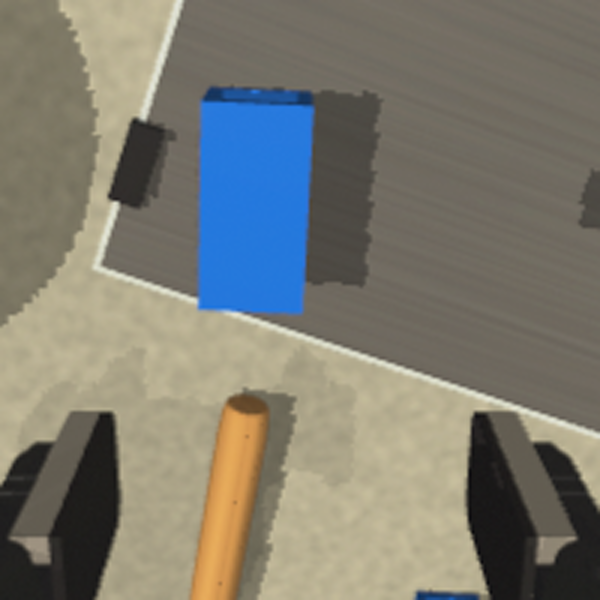

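Run:
```python
from h import *
c=np.load("w18.npy",allow_pickle=True).item()
W=lambda x,y,z:onz("wrist",180+x/3,130+y/3,z,c)
for z in (37.5,41.5):
  P=[W(*q,z) for q in [(202,102),(313,106),(302,312),(199,310)]]
  print([np.linalg.norm(P[(i+1)%4]-P[i]).round(1) for i in range(4)],np.mean(P,0),[np.arctan2(*(P[a]-P[b])[:2][::-1]).round(3) for a,b in((0,3),(1,2))])
P=np.array([W(*q,37.5) for q in [(202,102),(313,106),(302,312),(199,310)]]);m=P.mean(0)
ax=0.243;t=np.array([np.cos(ax),np.sin(ax)])
print("clip",[W(*q,10).round(1)[:2] for q in [(138,120),(165,130),(140,207),(108,197)]])
p,R,o=tool()
for q in [(138,120),(165,130),(140,207),(108,197)]:print((R.inv().apply(W(*q,10)-np.r_[m[:2],10])).round(1))
g=m[:2]-12*t;plan([*g,12],0.243);plan([*m[:2],12],0.243)
```

```text
[np.float64(35.3), np.float64(70.9), np.float64(35.3), np.float64(71.4)] [470.18318203 322.00652836  37.5       ] [np.float64(0.196), np.float64(0.197)]
[np.float64(34.8), np.float64(69.9), np.float64(34.9), np.float64(70.4)] [471.3447571 322.1292935  41.5      ] [np.float64(0.196), np.float64(0.197)]
clip [array([484.9, 368.1]), array([483.7, 358.2]), array([454. , 361.5]), array([454.9, 373.3])]
[ 25.3 -41.2  -0.1]
[ 21.8 -31.9  -0.1]
[ -6.2 -42.2  -0.1]
[ -2.5 -53.5  -0.1]
shift cm [-1.38 -1.12 17.74] turn deg [ 0.1  0.1 -0. ] rows>= 4.0
shift cm [-0.18 -1.12 17.74] turn deg [ 0.1  0.1 -0. ] rows>= 4.0
```

Run:
```python
from h import *
m=np.array([470.2,322]);t=np.array([np.cos(.197),np.sin(.197)]);g=m-14*t;print(g);plan([*g,12],0.197)
```

```text
[456.47078555 319.25980462]
shift cm [-1.58 -1.18 17.74] turn deg [0.1 0.1 2.6] rows>= 4.0
```

Call:
move_arm(series=[0.08, -1.6, -1.2, 3, 0, 0, 2.6, 0.08, -1.6, -1.2, 6, 0, 0, 2.6, 0.08, -1.6, -1.2, 10, 0, 0, 2.6, 0.08, -1.6, -1.2, 13, 0, 0, 2.6, 0.08, -1.6, -1.2, 13, 0, 0, 2.6])

```text
t: 26.1
tool_pos: [453.8, 315.9, 55.6]
orientation: [0.004, 0.995, 0.097, -0.004]
force: [-0.5, -0.0, -0.8]
opening: 46.0
```

Run:
```python
from h import *
st();im,c=snap("wrist","pics/w19.png")
```

```text
t 26.10 tcp [453.8 315.9  55.6] psi 0.195 z [-0.008 -0.008 -1.   ] F [-0.5 -0.  -0.8] open 46.0 j [ 0.89  0.39 -0.17 -0.   -1.02  0.88]
```

View pics/w19.png

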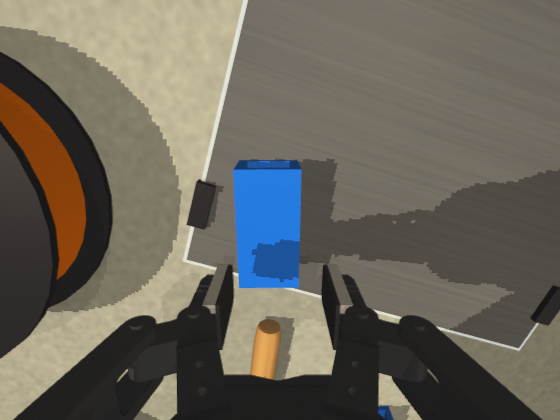

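Run:
```python
from h import *
c=ctrl.calibration("wrist")
a,b=onz("wrist",267.5,170,37.5,c),onz("wrist",268.5,287,37.5,c);m=(a+b)/2;print(m,np.linalg.norm(a-b),np.arctan2(*(a-b)[:2][::-1]))
t=np.array([np.cos(.197),np.sin(.197)]);g=m[:2]-14*t;plan([*g,12],0.197)
st()
```

```text
[471.35903598 323.97826254  37.5       ] 71.49471503161145 0.19325253742111775
shift cm [ 0.3  -0.36  4.65] turn deg [ 0.3  0.3 -0.1] rows>= 1.0
t 26.15 tcp [455.6 317.4  58.5] psi 0.196 z [-0.004 -0.005 -1.   ] F [ 0.7 -0.4  1. ] open 46.3 j [ 0.89  0.38 -0.17  0.   -1.02  0.88]
```

Call:
move_arm(series=[0.08, 0.1, -0.2, 0, 0, 0, 0, 0.08, 0.1, -0.2, 0, 0, 0, 0, 0.08, 0.1, -0.2, 2, 0, 0, 0, 0.08, 0.1, -0.2, 4, 0, 0, 0, 0.08, 0.1, -0.2, 4.6, 0, 0, 0, 0.08, 0.1, -0.2, 4.6, 0, 0, 0])

```text
t: 26.75
tool_pos: [456.1, 319.3, 12.8]
orientation: [0.003, 0.995, 0.098, -0.002]
force: [0.8, 0.5, 0.8]
opening: 45.9
```

Run:
```python
from h import *
st();im,c=snap("wrist","pics/w20.png")
```

```text
t 26.75 tcp [456.1 319.3  12.8] psi 0.196 z [-0.004 -0.005 -1.   ] F [0.8 0.5 0.8] open 45.9 j [ 0.89  0.44 -0.22  0.   -0.92  0.87]
```

View pics/w20.png

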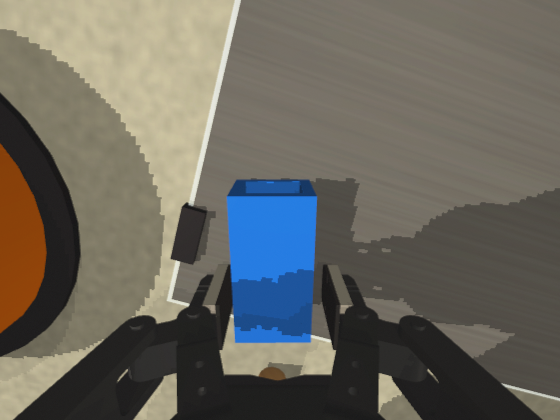

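Fingers straddle the duct without contact. Close and lift.

Call:
move_arm(series=[-1, 0, 0, 0, 0, 0, 0, -1, 0, 0, 0, 0, 0, 0, -1, 0, 0, 0, 0, 0, 0, -1, 0, 0, 0, 0, 0, 0, -1, 0, 0, 0, 0, 0, 0, -1, 0, 0, -3, 0, 0, 0, -1, 0, 0, -8, 0, 0, 0, -1, 0, 0, -13, 0, 0, 0, -1, 0, 0, -15.5, 0, 0, 0, -1, 0, 0, -15.5, 0, 0, 0])

```text
t: 27.8
tool_pos: [458.9, 322.0, 173.5]
orientation: [-0.001, 0.995, 0.098, 0.002]
force: [-0.1, 0.3, -0.3]
opening: 35.2
```

Run:
```python
from h import *
st();im,c=snap("wrist","pics/w21.png");plan(bx(45,48,165),-0.108)
```

```text
t 27.80 tcp [458.9 322.  173.5] psi 0.197 z [ 0.004  0.002 -1.   ] F [-0.1  0.3 -0.3] open 35.2 j [ 0.89  0.3   0.02  0.   -1.29  0.87]
shift cm [-1.13 49.41  0.6 ] turn deg [ 0.1  0.  17.4] rows>= 10.0
```

View pics/w21.png

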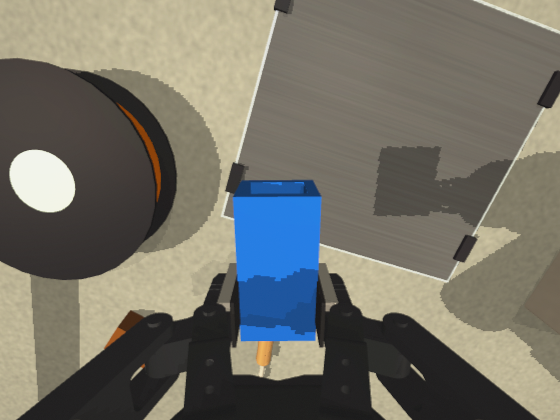

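Call:
move_arm(series=[-1, -1.1, 49.4, 0.6, 0, 0, 17.4, -1, -1.1, 49.4, 0.6, 0, 0, 17.4, -1, -1.1, 49.4, 0.6, 0, 0, 17.4, -1, -1.1, 49.4, 0.6, 0, 0, 17.4, -1, -1.1, 49.4, 0.6, 0, 0, 17.4, -1, -1.1, 49.4, 0.6, 0, 0, 17.4, -1, -1.1, 49.4, 0.6, 0, 0, 17.4, -1, -1.1, 49.4, 0.6, 0, 0, 17.4, -1, -1.1, 49.4, 0.6, 0, 0, 17.4, -1, -1.1, 49.4, 0.6, 0, 0, 17.4, -1, -1.1, 49.4, 0.6, 0, 0, 17.4, -1, -1.1, 49.4, 0.6, 0, 0, 17.4, -1, -1.1, 49.4, 0.6, 0, 0, 17.4])

```text
t: 29.15
tool_pos: [542.6, -164.7, 164.0]
orientation: [0.0, 0.999, -0.053, -0.001]
force: [-0.2, 0.4, -1.0]
opening: 35.0
```

Run:
```python
from h import *
st();im,c=snap("wrist","pics/w22.png");plan(bx(45,48,28),-0.108)
```

```text
t 29.15 tcp [ 542.6 -164.7  164. ] psi -0.107 z [-0.002 -0.    -1.   ] F [-0.2  0.4 -1. ] open 35.0 j [-0.02  0.32  0.02  0.   -1.28  1.48]
shift cm [ 0.04  0.11 13.64] turn deg [0.  0.1 0.1] rows>= 3.0
```

View pics/w22.png

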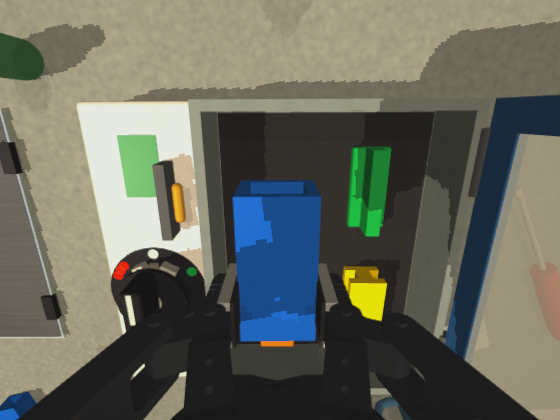

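Call:
move_arm(series=[-1, 0, 0.1, 5, 0, 0, 0, -1, 0, 0.1, 9.5, 0, 0, 0, -1, 0, 0.1, 13, 0, 0, 0, -1, 0, 0.1, 13.6, 0, 0, 0, -1, 0, 0.1, 13.6, 0, 0, 0, -1, 0, 0.1, 13.6, 0, 0, 0, 0.2, 0, 0.1, 13.6, 0, 0, 0, 0.2, 0, 0.1, 13.6, 0, 0, 0, 0.2, 0, 0.1, 13.6, 0, 0, 0, 0.2, 0, 0.1, 13.6, 0, 0, 0, 0.2, 0, 0.1, 11, 0, 0, 0, 0.2, 0, 0.1, 6, 0, 0, 0, 0.2, 0, 0.1, 1, 0, 0, 0, 0.2, 0, 0.1, -4, 0, 0, 0, 0.2, 0, 0.1, -8, 0, 0, 0, 0.2, 0, 0.1, -8, 0, 0, 0])

```text
t: 30.8
tool_pos: [545.6, -165.9, 251.7]
orientation: [0.001, 0.999, -0.053, 0.006]
force: [0.6, 0.3, -0.3]
opening: 51.4
```

Run:
```python
from h import *
st();im,c=snap("wrist","pics/w23.png");snap("scene","pics/sc23.png");snap("side","pics/si23.png")
```

```text
t 30.80 tcp [ 545.6 -165.9  251.7] psi -0.105 z [ 0.012 -0.003 -1.   ] F [ 0.6  0.3 -0.3] open 51.4 j [-0.02  0.28  0.19  0.   -1.47  1.48]
```

View pics/w23.png

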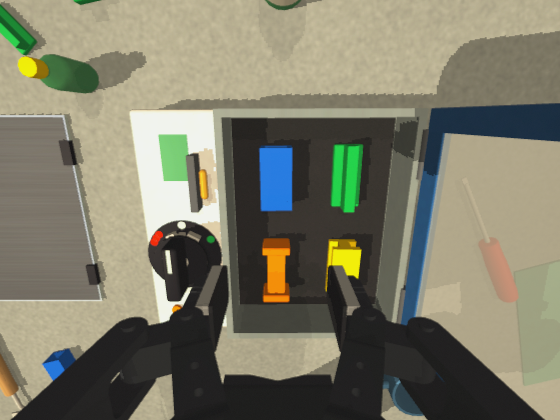

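View pics/sc23.png

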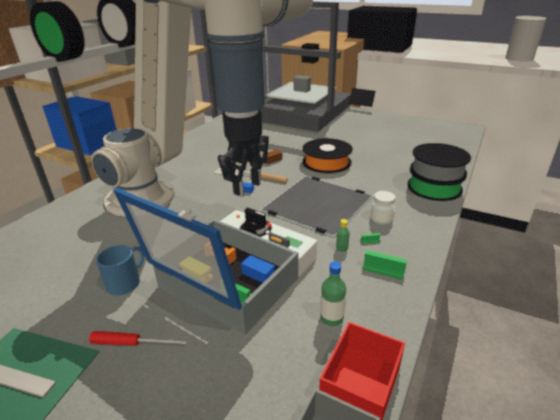

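View pics/si23.png

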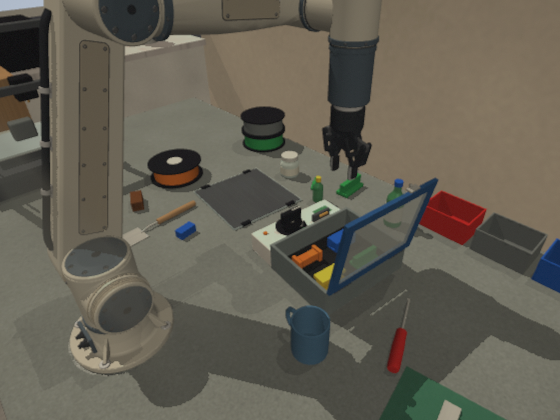

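Run:
```python
from h import *
def ib(P): d=np.array(P[:2])-B;return np.array([d[0]*np.cos(BY)+d[1]*np.sin(BY),-d[0]*np.sin(BY)+d[1]*np.cos(BY),P[2]])
p,e=tri(("scene",120+175/2.6,140+190/2.6),("side",160+712/2.8,140+128/2.8));print(p,e,ib(p))
crop("s",140,170,260,310,5,"pics/c11.png","pics/scene0.png")
crop("s",320,160,460,290,5,"pics/c12.png","pics/side0.png")
for P in [(354.3,-328.9,285.1),(613.8,-361.4,289.5)]:print(ib(P))
```

```text
[ 541.49623471 -351.03827277  299.80789305] 0.10522264580974616 [  63.57790418 -136.48037985  299.80789305]
[-124.91395103 -134.64900608  285.1       ]
[ 136.57729597 -138.98810102  289.5       ]
```

View pics/c11.png

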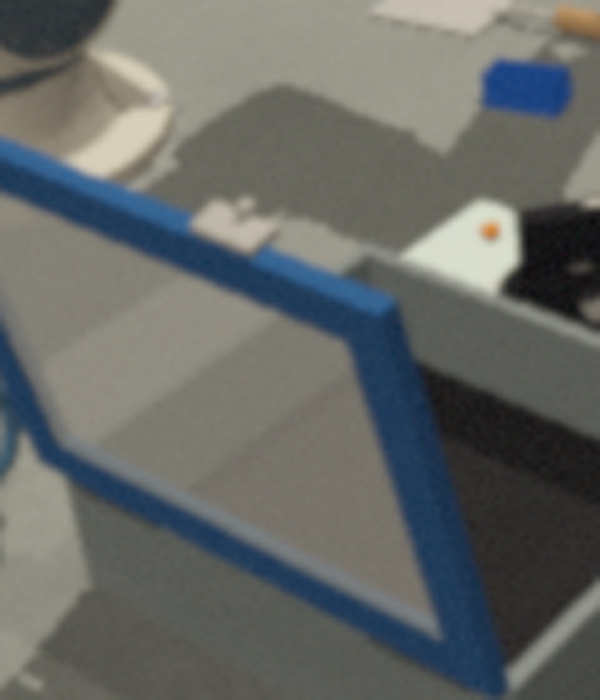

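View pics/c12.png

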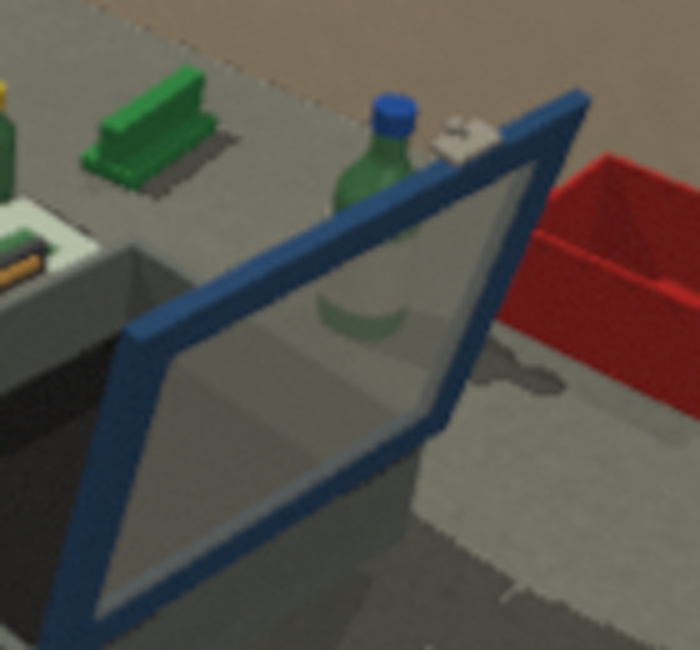

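Run:
```python
from h import *
plan([545,-166,350],BY-np.pi/2);plan(bx(0,-185,350),BY-np.pi/2)
```

```text
shift cm [  0.24   0.1  -10.61] turn deg [ 0.1  0.1 90.1] rows>= 11.0
shift cm [ -4.53  23.37 -10.6 ] turn deg [ 0.1  0.1 90.1] rows>= 11.0
```

Call:
move_arm(series=[-1, 0, 0, -5, 0, 0, 16, -1, 0, 0, -9, 0, 0, 24, -1, 0, 0, -10.6, 0, 0, 32, -1, -1, 4, -10.6, 0, 0, 40, -1, -2, 8, -10.6, 0, 0, 48, -1, -3, 12, -10.6, 0, 0, 56, -1, -4, 16, -10.6, 0, 0, 64, -1, -4.5, 20, -10.6, 0, 0, 72, -1, -4.5, 23.4, -10.6, 0, 0, 80, -1, -4.5, 23.4, -10.6, 0, 0, 90, -1, -4.5, 23.4, -10.6, 0, 0, 90, -1, -4.5, 23.4, -10.6, 0, 0, 90, -1, -4.5, 23.4, -10.6, 0, 0, 90])

```text
t: 32.25
tool_pos: [473.3, -392.5, 348.8]
orientation: [-0.001, -0.67, 0.743, 0.002]
force: [-0.4, -0.3, -0.0]
opening: 0.2
```

Run:
```python
from h import *
st();im,c=snap("wrist","pics/w24.png");np.save("w24.npy",c,allow_pickle=True);snap("side","pics/si24.png")
```

```text
t 32.25 tcp [ 473.3 -392.5  348.8] psi -1.674 z [-0.003  0.001 -1.   ] F [-0.4 -0.3 -0. ] open 0.2 j [-0.44  0.4   0.61  0.   -1.79  0.34]
```

View pics/w24.png

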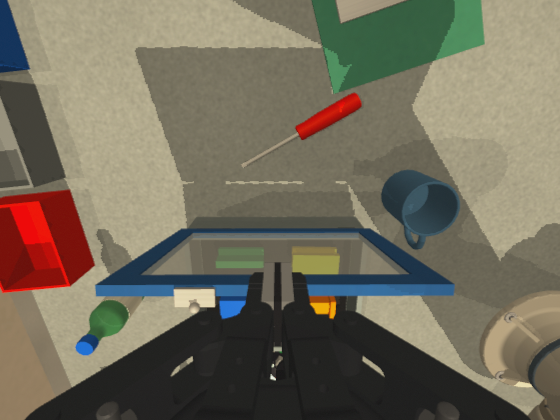

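View pics/si24.png

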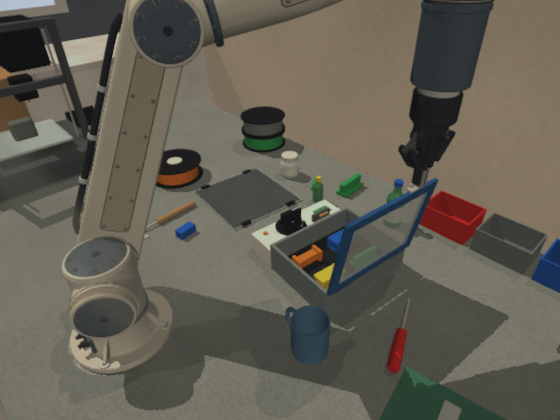

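Run:
```python
from h import *
def ib(P): d=np.array(P[:2])-B;return np.array([d[0]*np.cos(BY)+d[1]*np.sin(BY),-d[0]*np.sin(BY)+d[1]*np.cos(BY),P[2]]).round(1)
c=np.load("w24.npy",allow_pickle=True).item()
for r in (282,295):
  for z in (285,293): print(r,z,ib(onz("wrist",220,r,z,c)))
print(ib(onz("wrist",97,288,290,c)),ib(onz("wrist",453,288,290,c)),"plate",ib(onz("wrist",175,300,300,c)),ib(onz("wrist",214,300,300,c)))
print(ib(tool()[0]));plan(bx(0,-190,262),BY-np.pi/2)
```

```text
282 285 [  43.2 -147.   285. ]
282 293 [  41.5 -151.8  293. ]
295 285 [  43.8 -135.5  285. ]
295 293 [  42.1 -140.8  293. ]
[ 134.1 -144.8  290. ] [-132.3 -145.   290. ] plate [  73.3 -141.2  300. ] [  45.2 -141.2  300. ]
[ 3.000e-01 -1.850e+02  3.495e+02]
shift cm [0.51 0.01 8.75] turn deg [0.1 0.  0.2] rows>= 2.0
```

Call:
move_arm(series=[-1, 0.5, 0, 3, 0, 0, 0, -1, 0.5, 0, 6, 0, 0, 0, -1, 0.5, 0, 8, 0, 0, 0, -1, 0.5, 0, 8, 0, 0, 0, -1, 0.5, 0, 8, 0, 0, 0])

```text
t: 32.85
tool_pos: [472.7, -397.4, 270.3]
orientation: [-0.001, -0.67, 0.742, 0.001]
force: [0.6, -0.7, 0.8]
opening: -0.0
```

Run:
```python
from h import *
st();p=tool()[0];by=BY
d=p[:2]-B;y0=-d[0]*np.sin(BY)+d[1]*np.cos(BY);print(y0)
for ph in [1.72,1.56,1.4,1.25,1.1,.95,.8,.65,.5,.4,.3,.2,.1,.05]:
    yC=-105+195*np.cos(ph)-10*np.sin(ph)-11;z=81+195*np.sin(ph)+10*np.cos(ph);print(ph,"tx %.1f tz %.1f"%(-(yC-y0)/10,-(z-p[2])/10))
```

```text
t 32.85 tcp [ 472.7 -397.4  270.3] psi -1.674 z [-0.002 -0.    -1.   ] F [ 0.6 -0.7  0.8] open -0.0 j [-0.45  0.39  0.4   0.   -1.58  0.34]
-189.96031656201032
1.72 tx -3.5 tz -0.2
1.56 tx -6.6 tz -0.6
1.4 tx -9.7 tz -0.5
1.25 tx -12.6 tz 0.1
1.1 tx -15.3 tz 1.1
0.95 tx -17.9 tz 2.5
0.8 tx -20.3 tz 4.2
0.65 tx -22.3 tz 6.3
0.5 tx -24.0 tz 8.7
0.4 tx -25.0 tz 10.4
0.3 tx -25.7 tz 12.2
0.2 tx -26.3 tz 14.1
0.1 tx -26.7 tz 16.0
0.05 tx -26.8 tz 17.0
```

Call:
move_arm(series=[-1, -1.7, 0, 0, 0, 0, 0, -1, -3.5, 0, 0, 0, 0, 0, -1, -5, 0, -0.3, 0, 0, 0, -1, -6.6, 0, -0.5, 0, 0, 0, -1, -8.2, 0, -0.5, 0, 0, 0, -1, -9.7, 0, -0.4, 0, 0, 0, -1, -11.2, 0, -0.1, 0, 0, 0, -1, -12.6, 0, 0.2, 0, 0, 0, -1, -14, 0, 0.6, 0, 0, 0, -1, -15.3, 0, 1.1, 0, 0, 0, -1, -15.3, 0, 1.1, 0, 0, 0])

```text
t: 33.95
tool_pos: [488.1, -243.0, 257.8]
orientation: [-0.001, -0.67, 0.742, 0.002]
force: [1.3, 0.1, 0.5]
opening: -0.4
```

Run:
```python
from h import *
st();snap("side","pics/si25.png");snap("scene","pics/sc25.png");plan(bx(0,79,91),BY-np.pi/2)
```

```text
t 33.95 tcp [ 488.1 -243.   257.8] psi -1.672 z [-0.005  0.002 -1.   ] F [1.3 0.1 0.5] open -0.4 j [-0.18  0.24  0.16 -0.   -1.49  0.07]
shift cm [-11.53  -0.24  16.75] turn deg [0.2 0.  0.3] rows>= 5.0
```

View pics/si25.png

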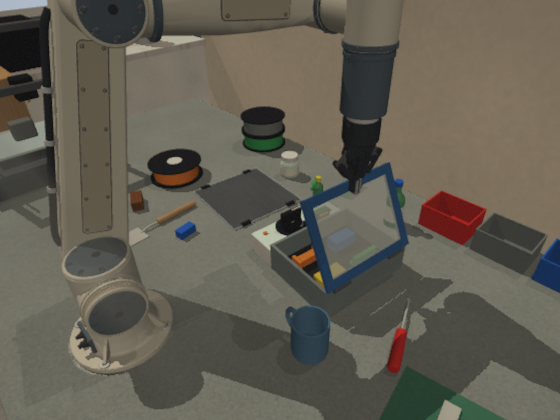

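Call:
move_arm(series=[-1, -1.3, 0, 0.7, 0, 0, 0, -1, -2.6, 0, 1.4, 0, 0, 0, -1, -3.8, 0, 2.2, 0, 0, 0, -1, -5, 0, 3.1, 0, 0, 0, -1, -6, 0, 4.1, 0, 0, 0, -1, -7, 0, 5.2, 0, 0, 0, -1, -7.9, 0, 6.4, 0, 0, 0, -1, -8.7, 0, 7.6, 0, 0, 0, -1, -9.2, 0, 8.4, 0, 0, 0, -1, -9.7, 0, 9.3, 0, 0, 0, -1, -10.1, 0, 10.2, 0, 0, 0, -1, -10.4, 0, 11.1, 0, 0, 0, -1, -10.7, 0, 12, 0, 0, 0, -1, -11, 0, 13, 0, 0, 0, -1, -11.2, 0, 14, 0, 0, 0, -1, -11.4, 0, 14.8, 0, 0, 0, -1, -11.4, 0, 15, 0, 0, 0])

```text
t: 35.75
tool_pos: [498.4, -130.7, 107.2]
orientation: [-0.002, -0.67, 0.742, 0.002]
force: [-1.1, 0.4, 0.1]
opening: -0.0
```

Run:
```python
from h import *
st();snap("wrist","pics/w26.png");snap("scene","pics/sc26.png")
```

```text
t 35.75 tcp [ 498.4 -130.7  107.2] psi -1.673 z [-0.006  0.001 -1.   ] F [-1.1  0.4  0.1] open -0.0 j [ 0.05  0.27 -0.2  -0.   -1.11 -0.15]
```

View pics/sc26.png

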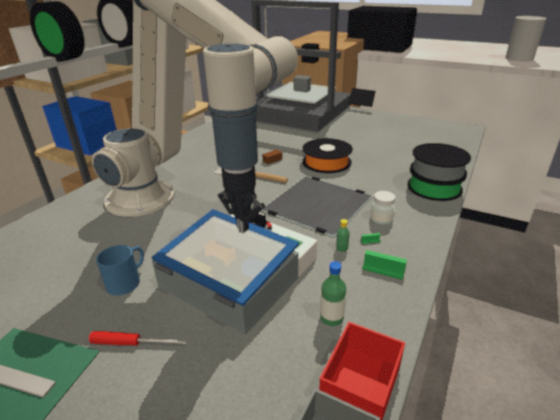

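View pics/w26.png

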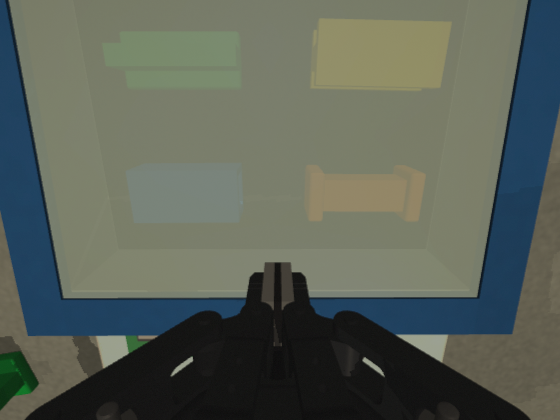

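Call:
move_arm(series=[-1, -0.7, 0, 0.5, 0, 0, 0, -1, -0.7, 0, 1.0, 0, 0, 0, -1, -0.7, 0, 1.4, 0, 0, 0, -1, -0.7, 0, 1.7, 0, 0, 0, -1, -0.7, 0, 1.8, 0, 0, 0, -1, -0.7, 0, 1.8, 0, 0, 0])

```text
t: 36.45
tool_pos: [499.9, -123.4, 90.9]
orientation: [-0.001, -0.67, 0.742, 0.002]
force: [-2.2, 4.2, 7.1]
opening: 0.1
```

Call:
move_arm(series=[-1, 0, 0, 0.2, 0, 0, 0, -1, 0, 0, 0.4, 0, 0, 0, -1, 0, 0, 0.5, 0, 0, 0, -1, 0, 0, 0.6, 0, 0, 0, -1, 0, 0, 0.6, 0, 0, 0])

```text
t: 36.95
tool_pos: [500.2, -123.4, 90.4]
orientation: [-0.0, -0.671, 0.741, 0.0]
force: [-16.8, 9.1, 41.4]
opening: 0.1
```

Call:
move_arm(series=[-1, 0, 0, -1, 0, 0, 0, -1, 0, 0, -4, 0, 0, 0, -1, 0, 0, -8, 0, 0, 0, -1, 0, 0, -12, 0, 0, 0, -1, 0, 0, -14, 0, 0, 0, -1, 0, 0, -14, 0, 0, 0])

```text
t: 37.55
tool_pos: [501.9, -123.8, 233.7]
orientation: [0.002, -0.671, 0.741, -0.002]
force: [0.6, -0.7, -0.8]
opening: 0.2
```

Run:
```python
from h import *
st();im,c=snap("wrist","pics/w27.png");np.save("w27.npy",c,allow_pickle=True);snap("scene","pics/sc27.png");snap("side","pics/si27.png")
crop("s",130,190,350,330,3.5,"pics/c13.png","pics/sc27.png")
crop("s",230,180,430,310,3.9,"pics/c14.png","pics/si27.png")
```

```text
t 37.55 tcp [ 501.9 -123.8  233.7] psi -1.670 z [ 0.006 -0.001 -1.   ] F [ 0.6 -0.7 -0.8] open 0.2 j [ 0.06  0.18  0.02  0.   -1.4  -0.16]
```

View pics/c13.png

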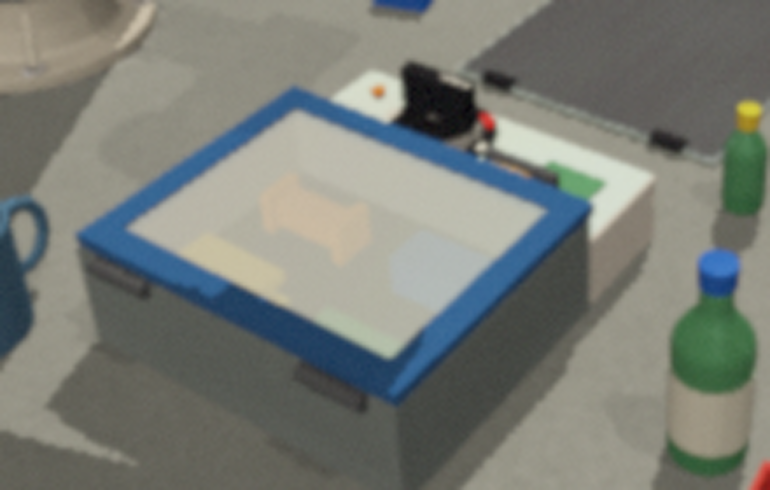

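View pics/c14.png

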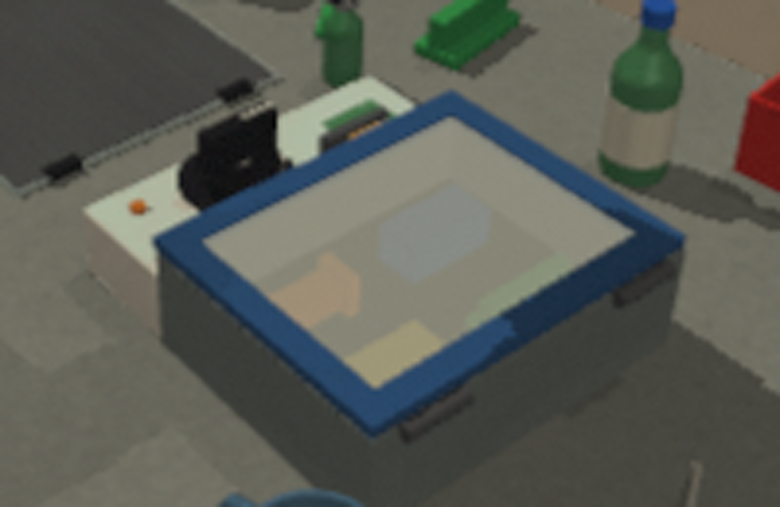

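View pics/w27.png

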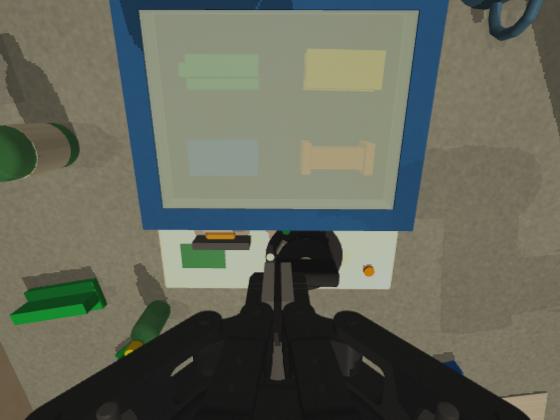

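Run:
```python
from h import *
S=lambda x,y:("scene",130+x/3.5,190+y/3.5);D=lambda x,y:("side",230+x/3.9,180+y/3.9)
for a,b in [((297,87),(156,241)),((590,207),(449,91)),((398,404),(684,238)),((78,236),(372,434))]: print(tri(S(*a),D(*b)))
EOF=1
plan([481.2,-48,200],BY)
```

```text
(array([373.40659447, -82.38785256,  88.95100586]), np.float64(3.7793771120256596))
(array([ 637.44521289, -109.6464041 ,   89.05315601]), np.float64(3.469916747816552))
(array([ 619.21055745, -319.04351766,   86.78812388]), np.float64(2.3050079141798445))
(array([ 349.85054042, -291.5035053 ,   87.87534747]), np.float64(1.8910651215400311))
shift cm [-7.31  2.59  2.93] turn deg [  0.1   0.1 -89.5] rows>= 11.0
```

Call:
move_arm(series=[0, -7.3, 2.6, 2.9, 0, 0, -89.5, 0, -7.3, 2.6, 2.9, 0, 0, -89.5, 0, -7.3, 2.6, 2.9, 0, 0, -89.5, 0, -7.3, 2.6, 2.9, 0, 0, -89.5, 0, -7.3, 2.6, 2.9, 0, 0, -89.5, 0, -7.3, 2.6, 2.9, 0, 0, -89.5, 0, -7.3, 2.6, 2.9, 0, 0, -89.5, 0, -7.3, 2.6, 2.9, 0, 0, -89.5, 0, -7.3, 2.6, 2.9, 0, 0, -89.5, 0, -7.3, 2.6, 2.9, 0, 0, -89.5, 0, -7.3, 2.6, 2.9, 0, 0, -89.5, 0, -7.3, 2.6, 2.9, 0, 0, -89.5, 0, -7.3, 2.6, 2.9, 0, 0, -89.5])

```text
t: 39.0
tool_pos: [480.5, -48.1, 199.3]
orientation: [-0.0, 0.998, -0.055, -0.002]
force: [0.7, 0.3, -0.3]
opening: 42.8
```

Run:
```python
from h import *
st();im,c=snap("wrist","pics/w28.png");np.save("w28.npy",c,allow_pickle=True);plan([481.4,-48,87],BY)
```

```text
t 39.00 tcp [480.5 -48.1 199.3] psi -0.110 z [-0.004  0.    -1.   ] F [ 0.7  0.3 -0.3] open 42.8 j [ 0.22  0.14 -0.12 -0.   -1.32  1.24]
shift cm [ 1.100e-01 -1.000e-02  1.125e+01] turn deg [-0.   0.2 -0.1] rows>= 3.0
```

View pics/w28.png

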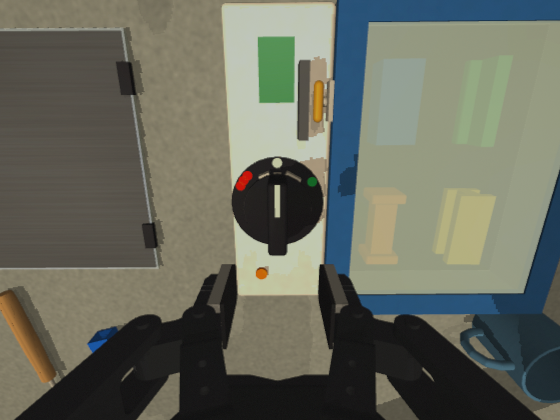

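Call:
move_arm(series=[0, 0.1, 0, 4, 0, 0, 0, 0, 0.1, 0, 7.5, 0, 0, 0, 0, 0.1, 0, 10, 0, 0, 0, 0, 0.1, 0, 11.2, 0, 0, 0, 0, 0.1, 0, 11.2, 0, 0, 0, 0, 0.1, 0, 11.2, 0, 0, 0, -1, 0.1, 0, 11.2, 0, 0, 0, -1, 0.1, 0, 11.2, 0, 0, 0, -1, 0.1, 0, 11.2, 0, 0, 0, -1, 0.1, 0, 11.2, 0, 0, 0, -1, 0.1, 0, 11.2, 0, 0, 0, -1, 0.1, 0, 11.2, 0, 0, 0], squeeze=60)

```text
t: 40.25
tool_pos: [482.0, -48.0, 88.6]
orientation: [-0.0, 0.998, -0.055, -0.001]
force: [-1.3, 0.6, 5.4]
opening: 15.0
```

Run:
```python
from h import *
st();print(ctrl.get_obs()["torque"])
```

```text
t 40.25 tcp [482.  -48.   88.6] psi -0.110 z [-0.001  0.    -1.   ] F [-1.3  0.6  5.4] open 15.0 j [ 0.22  0.22 -0.31 -0.   -1.03  1.24]
[0.31873489 0.45332942 0.04539062]
```

Gripped, 15.0 mm. Pull up.

Call:
move_arm(series=[-1, 0, 0, -0.5, 0, 0, 0, -1, 0, 0, -1, 0, 0, 0, -1, 0, 0, -1.5, 0, 0, 0, -1, 0, 0, -1.6, 0, 0, 0, -1, 0, 0, -1.6, 0, 0, 0])

```text
t: 40.75
tool_pos: [481.8, -48.0, 104.1]
orientation: [-0.0, 0.998, -0.055, -0.001]
force: [4.7, -1.1, -12.6]
opening: 15.0
```

Run:
```python
from h import *
st();print(ctrl.get_obs()["torque"])
```

```text
t 40.75 tcp [481.8 -48.  104.1] psi -0.110 z [-0.002  0.001 -1.   ] F [  4.7  -1.1 -12.6] open 15.0 j [ 0.22  0.21 -0.29 -0.   -1.08  1.24]
[-0.45626124 -1.73529342  0.06668225]
```

Call:
move_arm(series=[-1, 0, 0, 0, 0, 0, 7, -1, 0, 0, 0, 0, 0, 14, -1, 0, 0, 0, 0, 0, 21, -1, 0, 0, 0, 0, 0, 28, -1, 0, 0, 0, 0, 0, 35, -1, 0, 0, 0, 0, 0, 42, -1, 0, 0, 0, 0, 0, 49, -1, 0, 0, 0, 0, 0, 55, -1, 0, 0, 0, 0, 0, 57, -1, 0, 0, 0, 0, 0, 57])

```text
t: 41.75
tool_pos: [481.1, -48.9, 103.6]
orientation: [0.001, 0.851, -0.525, -0.001]
force: [3.6, -5.0, -12.5]
opening: 14.8
```

Run:
```python
from h import *
st();print(ctrl.get_obs()["torque"]);snap("wrist","pics/w29.png")
```

```text
t 41.75 tcp [481.1 -48.9 103.6] psi -1.106 z [-0.004 -0.001 -1.   ] F [  3.6  -5.  -12.5] open 14.8 j [ 0.22  0.21 -0.29  0.   -1.08  0.24]
[-1.75479791 -1.55614052 -0.04310888]
```

View pics/w29.png

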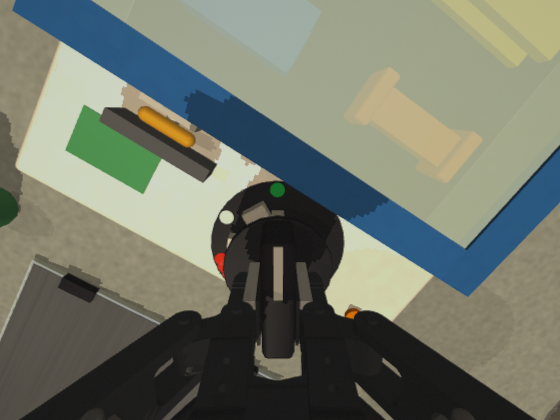

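Pointer on the green dot. Lower it home.

Call:
move_arm(series=[-1, 0, 0, 0.5, 0, 0, 0, -1, 0, 0, 1, 0, 0, 0, -1, 0, 0, 1.5, 0, 0, 0, -1, 0, 0, 1.6, 0, 0, 0, -1, 0, 0, 1.6, 0, 0, 0])

```text
t: 42.3
tool_pos: [481.3, -49.1, 88.7]
orientation: [0.001, 0.851, -0.525, -0.001]
force: [-0.0, -1.4, 3.4]
opening: 15.0
```

Run:
```python
from h import *
st();print(ctrl.get_obs()["torque"])
```

```text
t 42.30 tcp [481.3 -49.1  88.7] psi -1.105 z [-0.003 -0.001 -1.   ] F [-0.  -1.4  3.4] open 15.0 j [ 0.22  0.22 -0.31  0.   -1.04  0.24]
[-0.30514745  0.42759586  0.00251339]
```

Call:
move_arm(series=[0, 0, 0, 0, 0, 0, 0, 0, 0, 0, 0, 0, 0, 0, 0, 0, 0, 0, 0, 0, 0, 0, 0, 0, -2, 0, 0, 0, 0, 0, 0, -6, 0, 0, 0, 0, 0, 0, -11, 0, 0, 0, 0, 0, 0, -14, 0, 0, 0, 0, 0, 0, -14, 0, 0, 0])

```text
t: 43.1
tool_pos: [484.3, -48.9, 233.8]
orientation: [-0.001, 0.851, -0.525, 0.003]
force: [0.9, -0.1, -0.8]
opening: 42.4
```

Run:
```python
from h import *
st();im,c=snap("wrist","pics/w30.png");np.save("w30.npy",c,allow_pickle=True);snap("scene","pics/sc30.png");snap("side","pics/si30.png")
crop("s",130,150,410,330,2.8,"pics/c15.png","pics/sc30.png")
crop("s",180,110,380,300,3.1,"pics/c16.png","pics/w30.png")
```

```text
t 43.10 tcp [484.3 -48.9 233.8] psi -1.104 z [ 0.007 -0.001 -1.   ] F [ 0.9 -0.1 -0.8] open 42.4 j [ 0.22  0.12 -0.05  0.   -1.39  0.24]
```

View pics/c16.png

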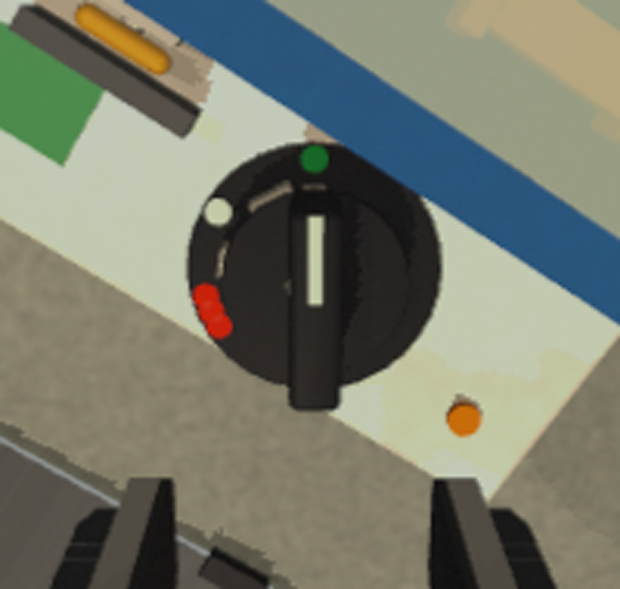

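View pics/c15.png

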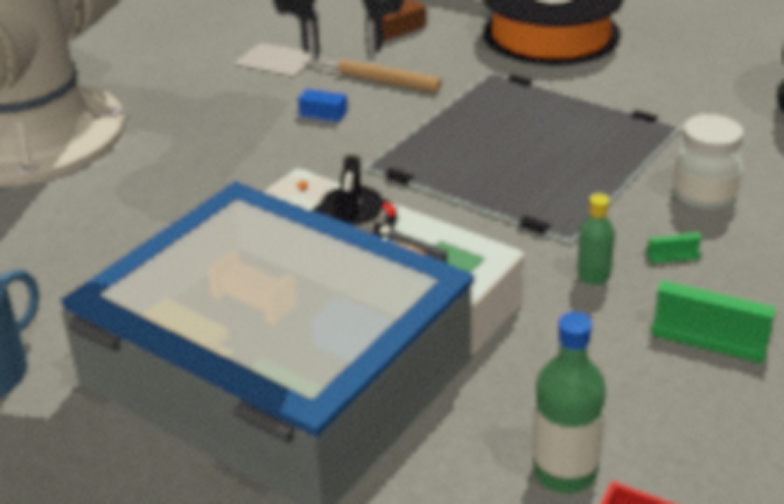

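View pics/si30.png

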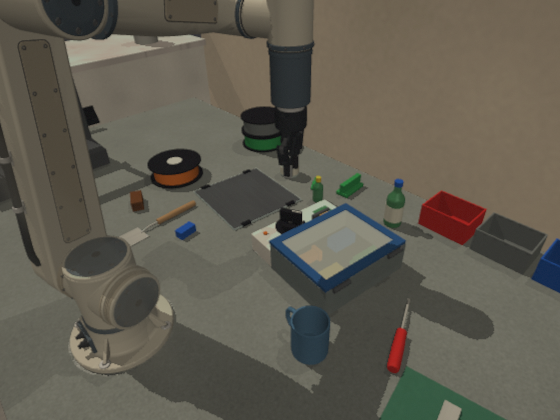

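Run:
```python
from h import *
c=np.load("w30.npy",allow_pickle=True).item()
W=lambda x,y,z:onz("wrist",180+x/3.1,110+y/3.1,z,c)
for z in (113,122): print(z,np.linalg.norm(W(290,300,z)-W(342,300,z)),np.linalg.norm(W(316,216,z)-W(316,305,z)))
c=np.load("w2.npy",allow_pickle=True).item()
W=lambda x,y,z:onz("wrist",180+x/3.4,110+y/3.4,z,c)
print("home ref",np.linalg.norm(W(290,300,113)-W(355,300,113)),np.linalg.norm(W(322,275,113)-W(322,389,113)))
st();print(ctrl.job_done())
```

```text
113 14.990867619879253 26.077982053749928
122 14.476157889916022 25.18259751422717
home ref 14.155950983449474 26.281699705596207
t 43.25 tcp [481.2 -48.7 227.9] psi -1.105 z [-0.004 -0.001 -1.   ] F [-0.2  1.   0.3] open 42.9 j [ 0.22  0.13 -0.06  0.   -1.39  0.24]
the job is handed in; nothing more can be done
None
```

The job is done and handed in at 43 s of the 210 s allowed. No verdict was reported.

- **Selector to white:** with the lid open, I lifted the selector about 14 mm, turned it to the white mark and let it drop home.
- **Prints:** four were on the plate: beam, tee, bobbin and duct. No channel was there. All four now lie flat in the chamber. The look-alikes (brown duct, small blue duct, and the small and large tees) and the bystanders were left alone.
- **Lid:** I pushed it over from behind and pressed it to a hard stop at about 41 N on the fingers, well past the 10 N latch.
- **Selector to green:** only then did I lift the selector about 15.5 mm, turn it to the green mark and lower it home.

**Last checks**
- **Pointer:** it sits on the green dot. The tool came back to its home grip height to within 0.1 mm, with an upward contact force of 3.4 N. The size of the pointer line in the picture matches the home position.
- **Lid:** it looks flush in both fixed views. Its free-edge corners come out at 89 mm, against about 87–88 mm at the hinge side and about 91 mm expected. That is within camera error, so it is not a precise latch reading; the pressing height and force are the stronger evidence.
- **Plate:** it is empty. In the final pictures I saw nothing else on the bench out of place.

The selector's position from the camera was about 2 mm off, which put roughly 10 N of side load on the knob at the first grip. No other check failed, and I saw no slip of the grip.

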